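# Refit the drive handle of the tablet deblistering machine

### The job

The black drive handle of the tablet deblistering machine has been taken off and stands on the bench. Pick it up, turn it until the teeth in its socket mesh with the ribs of the machine's sloping drive shaft, push it fully home against the flange, and let go. Leave the other things on the bench where they are.

Things in the scene. Friction and masses are not known exactly. Their poses are not given: they have to be found in the camera images.
- handle: Loose black drive handle, 84 mm tall, 0.2 to 0.4 kg, standing upright on the bench to the left or right of the machine: a round hub, 73 mm in diameter, z = 0 to 46 mm, with a grip bar on top. Origin: centre of the underside, where the socket opens; z up along its axis, x along the bar. It fits the shaft in four positions, a quarter turn apart; about 2 mm of play.
- handle_bar (a point): Centre of the handle's grip bar, on its axis, 65 mm above its underside; axes as the handle's. The bar is 100 mm long (x), 20 mm thick (y), and stands on the hub from 46 to 84 mm above the underside.
- handle_teeth (a point): On the handle's axis, 3 mm above the underside, inside the hub's round socket (radius 28 mm, 40 mm deep). Four inward teeth, 14 mm wide, reach to 17.5 mm from the axis, 3 to 24 mm above the underside, at 45 degrees to the bar: the gaps for the ribs lie along and across the bar. So it meshes when the bar lines up with either pair of ribs, within about 5 degrees.
- stub_seat (a point): Steel drive shaft on the sloping gearbox: axis point on the flange (dark, 80 mm across) at the foot of the ribs, 129 mm above the bench. z outward along the shaft, leaning 30 degrees from vertical towards the robot's side. x, y turn with the shaft and point along its four ribs (a cross, 11 mm wide, out to 26 mm, z = 0 to 20 mm). Handle fully home: origin here, z along this z; unmeshed on the ribs: 17 mm higher.
- stub_nose (a point): Tip of the shaft's round nose, 36 mm outward from the flange along the axis; axes as stub_seat. The nose is 31 mm in diameter, bevelled over its last 6 mm, and stands 16 mm proud of the ribs. The handle stays on the shaft by its own weight.
- stub (a joint): Turn of the drive shaft about its axis in rad, growing counter-clockwise seen from outside; at 0 one pair of ribs points straight up and down the slope. It turns stiffly (about 0.2 N m of friction), without stops within reach, and stays where it is left; it starts between -0.75 and 0.75.
- machine: Fixed deblistering machine: base plate 300 x 200 mm, in front the tilted grey gearbox (150 x 150 x 70 mm) with the shaft, behind it (68 to 183 mm behind the origin) a white housing with two dark rollers, 167 mm tall. Origin: on the bench under the gearbox; x points to the machine's rear, within 17 degrees of straight away from the robot, z up. Nearer the robot a white tray, 22 mm high, is fixed to the bench.
- tub: Bystander: white plastic tub with screw cap, 72 mm in diameter, 85 mm tall, on the other side of the machine from the handle. Origin: centre of its underside.
- bottle_l: Bystander: brown glass bottle, 64 mm in diameter, 150 mm tall, on the left behind. Origin: centre of its underside.
- bottle_r: Bystander: brown glass bottle, 64 mm in diameter, 150 mm tall, on the right behind. Origin: centre of its underside.
- carton_l: Bystander: flat blue carton 100 x 180 x 70 mm, far left. Origin: centre of its underside.
- carton_r: Bystander: brown carton 120 x 100 x 90 mm, far right. Origin: centre of its underside.
Things that resemble listed ones, but are neither listed nor needed, are in the scene too. What is meant by the handle is not pink or purple, and is the larger of those in its own colour.

How it is judged:
By the outcome, as a careful person would: the job done as asked, in the order asked, and still so for the second after the job is handed in, with the robot touching nothing.
It also fails if it takes over 45 s, if anything falls off the work surface, if the arm or the gripper's body presses on something with over 40 N, if the wrist force passes 120 N, or if a joint passes its speed limit or range.

### The arm

A 6-joint arm with a two-finger parallel gripper is mounted at the origin on the work surface. World frame = base frame: x ahead of the robot, y to its left, z up, the work surface at z = 0. Lengths are in m, angles in degrees, forces in N, time in s.
With the tool pointing down it reaches from about 0.4 to 0.825 m from the base axis. Payload 7 kg.
Tool frame: the origin (TCP) lies at the very end of the fingers, on their centre line; the grasp point (between the pads) lies 19 mm behind it; z points along the fingers, y is the direction in which the jaws open and shut (so a half turn about z gives the same grasp; the last joint's range is limited). The gripper opens to 88 mm and grips with 3 to 60 N. Pads are 19 mm wide; open, the fingers measure 130 mm over their backs; the gripper's body (78 mm by 193 mm) begins 47 mm behind the grasp point.
Start: joints at [86.809, 20.546, 0.682, 0, -70.136, -16.507], TCP at [0.228, 0.635, 0.194] pointing down, gripper open.
Joint ranges: [-176.03, 176.03], [-82.01, 121.73], [-58.28, 71.71], [-173.87, 95.51], [-174.79, -0.11], [-173.66, 173.66]. Speed limits (degrees/s): [136.94, 136.94, 172.46, 180, 180, 180].

### API

Orientations are given as [roll, pitch, yaw] about the fixed x, y, z axes, in that order (R = Rz(yaw) Ry(pitch) Rx(roll)).
In Python, from plant import ctrl gives the robot as it stands.
- The arm moves only by the tool move_arm, never from a script. Its argument "increments" is a list of rows, each a list of 2 entries, a list of its own where there are three numbers: the shift along the world's x, y, z in mm, then the turn about the world's z in rad. A call has exactly 8 rows; each row shifts and turns the pose as measured when the row begins; what a row does not reach is not made up. A row lasts 1/10 s, in which the tool goes at most 50 mm and 8.59 degrees, less where a joint would pass 70% of its speed; a pose out of reach is approached as far as the arm can. A call with a gripper value outside its range is refused whole. "jaw" is the gripper command: -1 is shut, 1 is fully open, values between are in proportion, set as the call begins (left out, the last holds). The fingers move at their own pace and stop on an object; the grip force is fixed at half the most. Time passes only in rows, so rows that do not move let the fingers close, or fill a call up. It gives the time, the measured TCP pose, the force and the opening at its end, in the units of the state.
- ctrl.get_obs(): the state, without advancing time (a new reading comes with each control period).
- ctrl.snapshot(name): name is "scene" or "top"; returns a dict with "color" (384x512x3 uint8, red, green, blue), "fx", "fy", "cx", "cy" (pixels), "R" (3x3) and "t" (3): a world point X has camera coordinates R X + t. Camera axes: x right, y down, z forward; pixel columns grow to the right and rows downward; lengths in m; the calibration is good to about 2 mm. A picture is of the moment at which its call begins. There is no depth.
- ctrl.close_job(): hands the job in, once; it reports no verdict.
The state is a dict: "clock": time; "joint_pos": joint angles; "qvel": joint speeds; "tau": joint torques, N m; "tool_pos": TCP position; "orientation": TCP orientation; "force": force on the tool from outside, world axes, zero at the start; "moment": the same for the moment, N m; "opening": finger opening in m.
Only numpy, scipy, OpenCV 4.12 (cv2) and the standard library are available. Lean on these libraries where they do the work, as an engineer would, in place of code of your own. Each camera call takes 0.05 s, during which the arm holds its last target.

## Working session

There is one attempt and no reset: what is moved stays moved. The work goes in short steps, Python scripts to look and compute and a tool call to move; the robot and the scene stay as the last step left them, time stands still between calls to the robot, and variables do not carry over. Pictures are saved under pics/ and viewed, and the job is handed in when it is done.

Besides the shell and the picture viewer there is one more tool, called after "Emit:" by a JSON object that holds its "api" and its "payload", one argument or row to a line. move_arm: Moves the arm, as the interface text tells. Its arguments: {"type":"object","properties":{"increments":{"type":"array","items":{"type":"array"}},"jaw":{"type":"number"}},"required":["increments"]}

```bash
mkdir -p pics; ls; python3 - <<'E'
from plant import ctrl
import cv2
print(ctrl.get_obs())
for n in("scene","top"):
    s=ctrl.snapshot(n); cv2.imwrite(f"pics/{n}0.png",cv2.resize(s["color"][:,:,::-1],(800,600),interpolation=cv2.INTER_CUBIC))
    print(n,s["fx"],s["fy"],s["cx"],s["cy"],s["R"],s["t"])
E
```

```text
pics
{'clock': 0.0, 'joint_pos': array([ 8.68086625e+01,  2.05931900e+01,  6.33224627e-01, -2.22071829e-02,
       -7.01357132e+01, -1.65044945e+01]), 'qvel': array([ 0.10256029,  0.07606044,  0.01563659, -0.03001106, -0.05487995,
       -0.11159819]), 'tau': array([ 1.10813248e-04, -5.82710302e+01,  2.93079096e+01,  6.99776977e+00,
        7.21077886e-03, -1.57907593e-04]), 'tool_pos': array([0.22735219, 0.63497065, 0.1933922 ]), 'orientation': array([ 1.79902332e+02, -7.16854139e-03, -1.97033892e+01]), 'force': array([0.78651924, 0.26118498, 0.36709951]), 'moment': array([ 0.00603288,  0.01224275, -0.02035304]), 'opening': 0.08778261574609376}
scene 451.22955195635296 451.22955195635296 255.17302214815433 195.80464594264814 [[-0.44630732  0.89481282 -0.01094495]
 [ 0.75519153  0.37005014 -0.54106252]
 [-0.4800995  -0.2497457  -0.84091115]] [ 0.23003168 -0.33969217  1.71303348]
top 425.888663334725 425.888663334725 256.09068903409036 191.49153198382697 [[ 0.08595413 -0.99629777  0.00162327]
 [-0.97084957 -0.08412431 -0.224442  ]
 [ 0.22374762  0.01771577 -0.9744861 ]] [-0.01254854  0.53876405  1.35755233]
```

View pics/scene0.png

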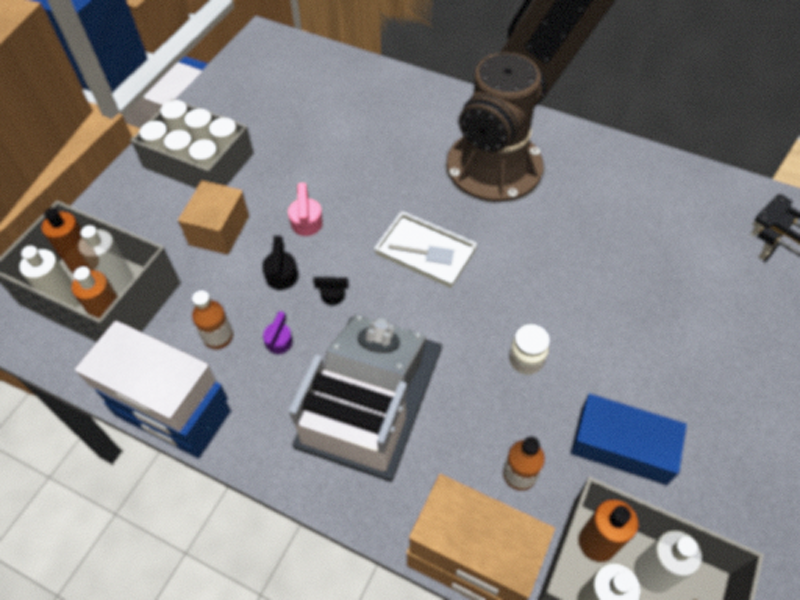

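View pics/top0.png

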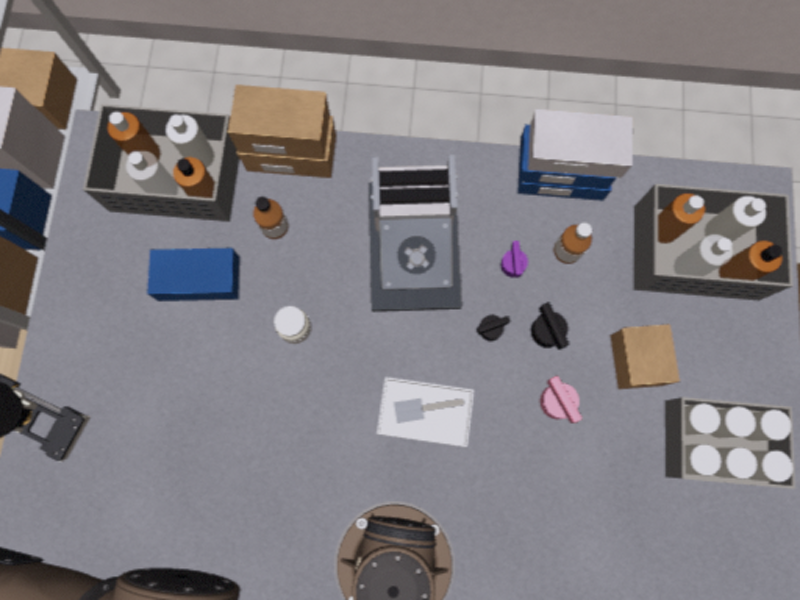

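Handle candidates in the top view (800x600 pixels): a large black one at (550,328), a small black one at (492,327), pink at (562,400) and purple at (515,260). The larger black one at (550,328) fits the description. I'll confirm it in an enlarged crop and look closely at the shaft.

```bash
cat > h.py <<'E'
import numpy as np, cv2
from plant import ctrl
def snap(n): return ctrl.snapshot(n)
def crop(s,name,x0,y0,w,h,k):
    im=s["color"][:,:,::-1][y0:y0+h,x0:x0+w]
    im=cv2.resize(im,(w*k,h*k),interpolation=cv2.INTER_CUBIC)
    for i in range(0,w,10): cv2.line(im,(i*k,0),(i*k,6 if i%50 else 14),(0,255,255),1)
    for i in range(0,h,10): cv2.line(im,(0,i*k),(6 if i%50 else 14,i*k),(0,255,255),1)
    cv2.imwrite("pics/"+name,im)
def proj(s,X):
    X=np.atleast_2d(X); c=X@np.array(s["R"]).T+s["t"]; return np.c_[s["fx"]*c[:,0]/c[:,2]+s["cx"], s["fy"]*c[:,1]/c[:,2]+s["cy"]]
def ray(s,u,v,z):
    R=np.array(s["R"]);o=-R.T@s["t"]; d=R.T@np.array([(u-s["cx"])/s["fx"],(v-s["cy"])/s["fy"],1]); return o+d*(z-o[2])/d[2]
E
python3 - <<'E'
from h import *
t=snap("top"); crop(t,"t1.png",225,95,160,120,5)
crop(t,"t1b.png",235,130,60,60,10)
s=snap("scene"); crop(s,"s1.png",155,145,130,110,6)
E
```

```text
(no output)
```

View pics/t1.png

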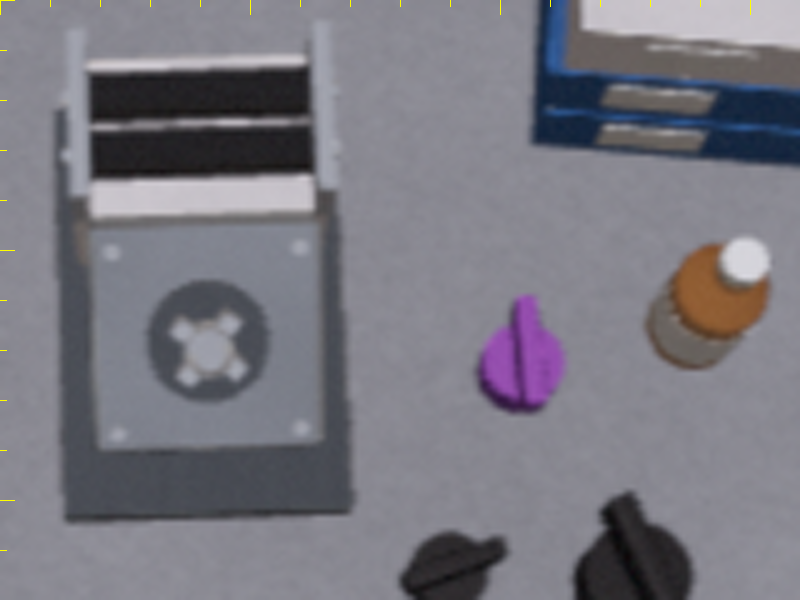

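View pics/t1b.png

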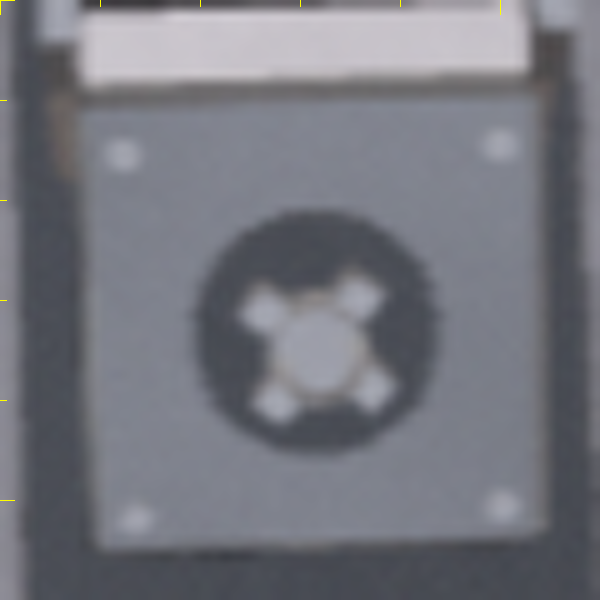

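View pics/s1.png

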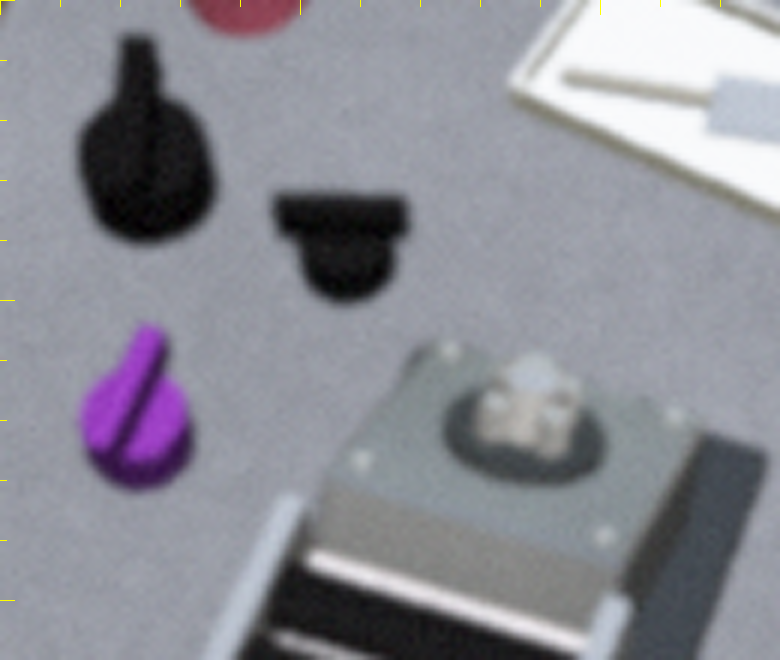

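```bash
python3 - <<'E'
from h import *
t=snap("top"); crop(t,"t2.png",325,180,60,60,10)
s=snap("scene"); crop(s,"s2.png",160,140,60,60,10); crop(s,"s3.png",220,195,60,50,12)
E
```

```text
(no output)
```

View pics/t2.png

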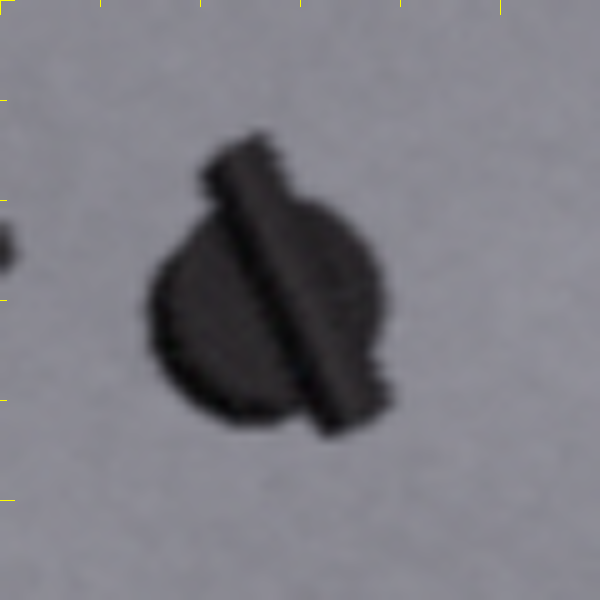

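View pics/s2.png

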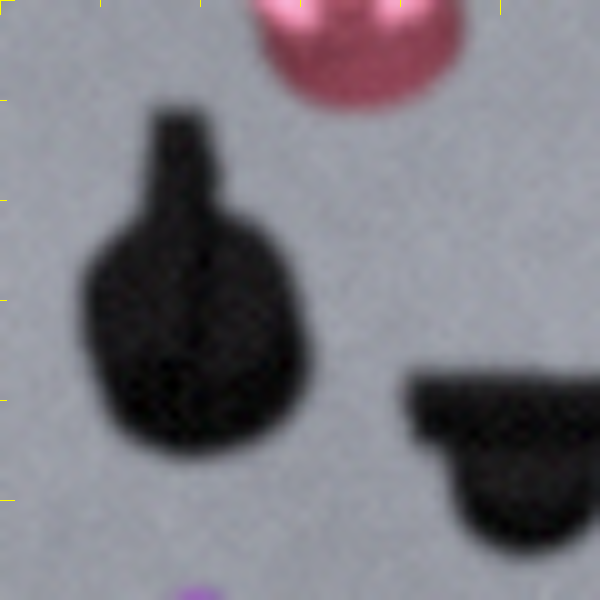

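View pics/s3.png

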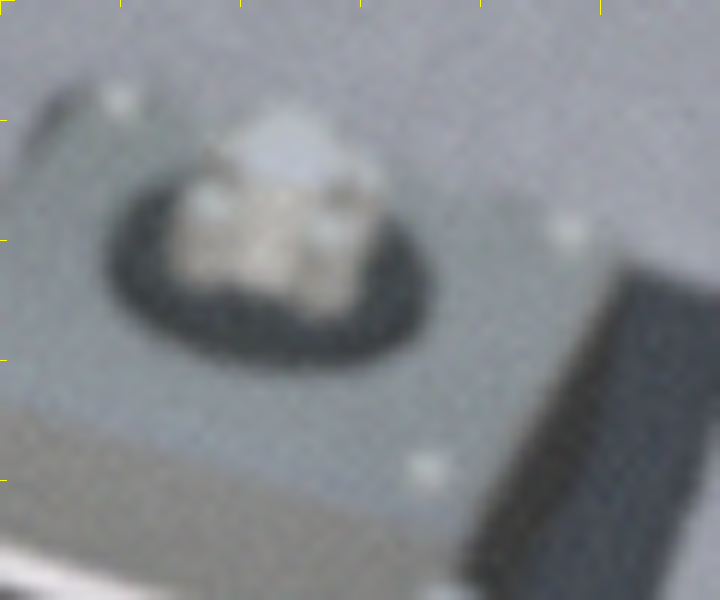

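```bash
cat >> h.py <<'E'
from scipy.optimize import least_squares, minimize
def Rz(a): c,s=np.cos(a),np.sin(a); return np.array([[c,-s,0],[s,c,0],[0,0,1]])
def Ry(a): c,s=np.cos(a),np.sin(a); return np.array([[c,0,s],[0,1,0],[-s,0,c]])
a=np.linspace(0,2*np.pi,60,endpoint=False)
HUB=np.array([[.0365*np.cos(b),.0365*np.sin(b),z] for b in a for z in(0,.046)])
BAR=np.array([[x,y,z] for x in(-.05,.05) for y in(-.01,.01) for z in(.046,.084)])
def hmask(s,R,p,k,x0,y0,w,h):
    m=np.zeros((h*k,w*k),np.uint8)
    for P in(HUB,BAR):
        q=(proj(s,P@R.T+p)-[x0,y0]+.5)*k-.5
        cv2.fillConvexPoly(m,cv2.convexHull(np.round(q*16).astype(np.int32)),1,shift=4)
    return m
E
cat > fit.py <<'E'
from h import *
T=snap("top");S=snap("scene")
# handle
W=[(T,332,185,40,45),(S,163,147,31,45)]
obs=[]
for s,x0,y0,w,h in W:
    g=cv2.cvtColor(s["color"],cv2.COLOR_RGB2GRAY)[y0:y0+h,x0:x0+w]
    g=cv2.resize(g,(w*6,h*6),interpolation=cv2.INTER_CUBIC)
    obs.append((g<85).astype(np.uint8))
    n,l,st,_=cv2.connectedComponentsWithStats(obs[-1]); i=1+np.argmax(st[1:,4]); obs[-1]=(l==i).astype(np.uint8); print(st[i])
def cost(p,only=None):
    c=0
    for i,(W_,o) in enumerate(zip(W,obs)):
        if only is not None and i!=only: continue
        s,x0,y0,w,h=W_; m=hmask(s,Rz(p[2]),np.array([p[0],p[1],0]),6,x0,y0,w,h)
        c+=(m^o).sum()/o.sum()
    return c
c0=ray(T,350,211,.04)
for only in(None,0,1):
    best=min((minimize(cost,[c0[0],c0[1],y],args=(only,),method="Nelder-Mead",options=dict(initial_simplex=[[c0[0],c0[1],y],[c0[0]+.01,c0[1],y],[c0[0],c0[1]+.01,y],[c0[0],c0[1],y+.2]])) for y in(.2,.5,.8)),key=lambda r:r.fun)
    print("handle",only,best.x[:2],np.degrees(best.x[2]),best.fun)
# shaft
def P(x,y,o,k): return [o[0]+(x+.5)/k-.5,o[1]+(y+.5)/k-.5]
o=(235,130);tp=[P(*q,o,10) for q in[(318,350),(317,332),(262,310),(360,297),(374,390),(277,403),(122,155),(500,145),(502,506),(136,518)]]
o=(220,195);sp=[P(*q,o,12) for q in[(283,148),(270,262),(120,100),(570,230),(430,468)]]
def shaft(p):
    A=Rz(p[2])@Ry(-np.pi/6); seat=np.array([p[0],p[1],.129]); return A,seat
def res(p):
    A,seat=shaft(p)
    rr=[[.0208*np.cos(p[3]+i*np.pi/2),.0208*np.sin(p[3]+i*np.pi/2),.02] for i in(0,3,2,1)]
    # theta=0 rib0 = +x (up slope, away)
    sc=[[p[4],p[4],p[5]],[p[4],-p[4],p[5]],[-p[4],-p[4],p[5]],[-p[4],p[4],p[5]]]
    L=np.array([[0,0,.036],[0,0,0]]+rr+sc)@A.T+seat
    L2=np.array([[0,0,.036],[0,0,0]]+[sc[2],sc[3],sc[0]])@A.T+seat
    # scene order guess resolved by nearest
    q=proj(T,L)-tp; q2=proj(S,L2); q2=np.array([q2[0]-sp[0],q2[1]-sp[1],*(q2[2:]-np.array(sp)[2:])])
    return np.r_[q.ravel(),q2.ravel()]
c=ray(T,266.3,163,.129)
for th in(.75,-.75):
    r=least_squares(res,[c[0],c[1],0,th,.055,-.01],loss="soft_l1")
    print(r.cost,r.x[:2],np.degrees(r.x[2:4]),r.x[4:]); print(np.round(res(r.x).reshape(-1,2),1).tolist())
    A,seat=shaft(r.x);print("nose",seat+.036*A[:,2])
E
python3 fit.py
```

```text
[   45    51   147   181 18068]
[   31    24   138   209 18536]
handle None [ 0.50726232 -0.29110642] 28.32560078176821 0.1746501300558414
handle 0 [ 0.50779287 -0.29049155] 27.024149804035506 0.07610139473101617
handle 1 [ 0.50560051 -0.29110449] 31.41708780959175 0.09085023737591713
1.5562334230829578 [0.61886052 0.00912832] [ 7.00219609 51.51598507] [ 0.06000369 -0.00117889]
[[0.1, 1.0], [-0.3, 0.2], [0.2, 0.1], [-0.4, 0.0], [-0.5, -0.4], [0.0, -0.3], [-0.1, 0.1], [-0.2, -0.2], [0.0, 0.0], [-0.2, 0.1], [0.2, -0.5], [-0.5, 0.6], [-0.2, -0.2], [-0.3, 0.1], [-0.5, -0.0]]
nose [0.60099478 0.00693399 0.16017691]
1.5562334230834514 [0.61886052 0.00912832] [ 7.00219619 51.51599499] [ 0.06000369 -0.00117889]
[[0.1, 1.0], [-0.3, 0.2], [0.2, 0.1], [-0.4, 0.0], [-0.5, -0.4], [0.0, -0.3], [-0.1, 0.1], [-0.2, -0.2], [0.0, 0.0], [-0.2, 0.1], [0.2, -0.5], [-0.5, 0.6], [-0.2, -0.2], [-0.3, 0.1], [-0.5, -0.0]]
nose [0.60099478 0.00693399 0.16017691]
```

Emit:
{"api": "move_arm", "payload": {
  "increments": [
    [[22,-43,7],-0.14],
    [[22,-43,7],-0.14],
    [[22,-43,7],-0.14],
    [[22,-43,7],-0.14],
    [[22,-43,7],-0.14],
    [[22,-43,7],-0.14],
    [[22,-43,7],-0.14],
    [[22,-43,7],-0.14]
  ],
  "jaw": 1
}}

```text
clock: 1.2
tool_pos: [0.4033, 0.2847, 0.2487]
orientation: [179.9, -0.0, -85.8]
force: [1.7, -0.1, 0.8]
opening: 0.0877
```

Emit:
{"api": "move_arm", "payload": {
  "increments": [
    [[12,-48,0],-0.1],
    [[12,-48,0],-0.1],
    [[12,-48,0],-0.1],
    [[10,-48,0],-0.1],
    [[8,-48,0],-0.1],
    [[8,-48,0],-0.1],
    [[8,-48,0],-0.1],
    [[8,-48,0],-0.1]
  ]
}}

```text
clock: 2.0
tool_pos: [0.4816, -0.1073, 0.2534]
orientation: [-179.7, 0.5, -133.6]
force: [1.4, 0.9, -0.3]
opening: 0.0876
```

```bash
python3 -c "
from plant import ctrl
o=ctrl.get_obs();print(o['tool_pos'],o['orientation'],o['joint_pos'])"
```

```text
[ 0.48158259 -0.10725941  0.25340683] [-179.70791176    0.4873577  -133.5710147 ] [ 1.02736490e+01  7.33351793e-01 -1.63967029e+01 -5.42524083e-02
 -7.23041262e+01 -5.38296704e+01]
```

Emit:
{"api": "move_arm", "payload": {
  "increments": [
    [[5,-40,0],-0.08],
    [[5,-40,0],-0.08],
    [[5,-40,-10],-0.08],
    [[5,-40,-30],-0.08],
    [[5,-24,-30],0],
    [[0,0,-30],0],
    [[0,0,-30],0],
    [[0,0,0],0]
  ]
}}

```text
clock: 2.8
tool_pos: [0.5059, -0.306, 0.1217]
orientation: [-179.4, 0.7, -153.4]
force: [0.7, 0.7, -1.0]
opening: 0.088
```

```bash
python3 - <<'E'
from h import *
o=ctrl.get_obs();print(o['tool_pos'],o['orientation'],o['joint_pos'])
t=snap("top"); crop(t,"t3.png",300,170,100,80,8)
E
```

```text
[ 0.50591336 -0.30604694  0.12167988] [-179.44922817    0.72340974 -153.43650474] [-1.22612619e+01  1.54620777e+01 -1.66843534e+01 -2.91360641e-02
 -5.69446945e+01 -5.11630213e+01]
```

View pics/t3.png

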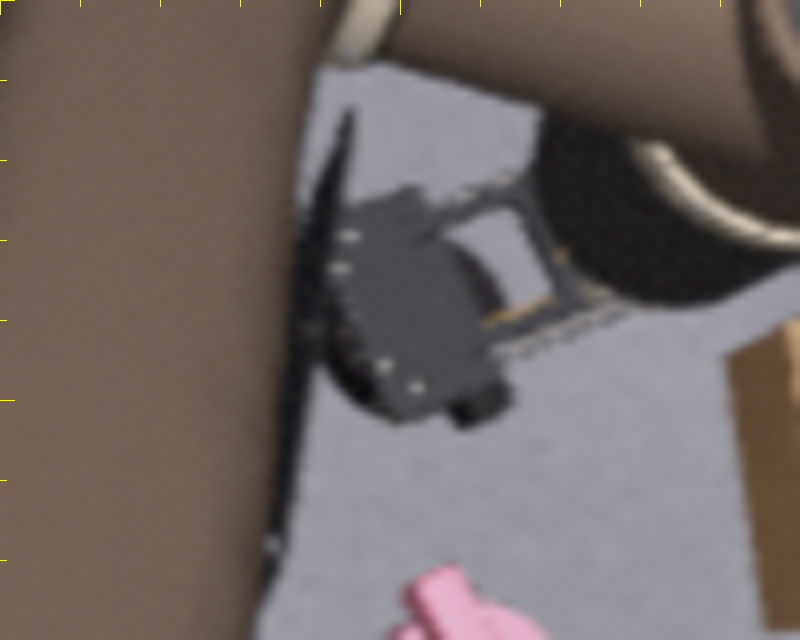

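Emit:
{"api": "move_arm", "payload": {
  "increments": [
    [[1,15,0],0.02],
    [[0,0,-15],0],
    [[0,0,-15],0],
    [[0,0,-15],0],
    [[0,0,-14],0],
    [[0,0,-10],0],
    [[0,0,0],0],
    [[0,0,0],0]
  ]
}}

```text
clock: 3.65
tool_pos: [0.5195, -0.288, 0.0706]
orientation: [-178.3, 1.8, -151.5]
force: [1.2, 0.1, 0.7]
opening: 0.0874
```

```bash
python3 - <<'E'
from h import *
o=ctrl.get_obs()
for k in o: print(k,np.round(o[k],3))
s=snap("scene"); crop(s,"s4.png",130,110,130,100,6)
E
```

```text
clock 3.65
joint_pos [ -9.996  17.735 -21.333   0.3   -48.447 -51.714]
qvel [ 0.536 -0.456  0.202 -0.129 -0.098 -0.106]
tau [-2.2000e-02 -4.8715e+01  2.3850e+01  5.6590e+00  1.2700e-01  1.0000e-03]
tool_pos [ 0.52  -0.288  0.071]
orientation [-178.277    1.806 -151.489]
force [1.234 0.107 0.682]
moment [ 0.092 -0.003 -0.044]
opening 0.087
```

View pics/s4.png

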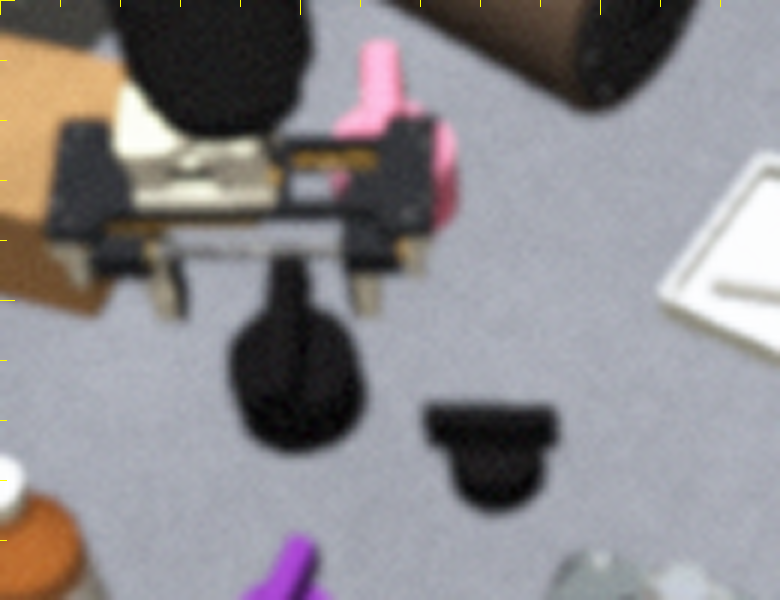

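Emit:
{"api": "move_arm", "payload": {
  "increments": [
    [[-6,-1,-3],0],
    [[-6,-1,-3],0],
    [[0,0,-4],0],
    [[0,0,-4],0],
    [[0,0,-4],0],
    [[0,0,-2],0],
    [[0,0,0],0],
    [[0,0,0],0]
  ]
}}

```text
clock: 4.5
tool_pos: [0.507, -0.2906, 0.0504]
orientation: [-178.2, 1.9, -151.5]
force: [-1.0, -0.4, -0.3]
opening: 0.0876
```

Emit:
{"api": "move_arm", "payload": {
  "increments": [
    [[0,0,0],0],
    [[0,0,0],0],
    [[0,0,0],0],
    [[0,0,0],0],
    [[0,0,0],0],
    [[0,0,0],0],
    [[0,0,0],0],
    [[0,0,0],0]
  ],
  "jaw": -1
}}

```text
clock: 5.3
tool_pos: [0.5075, -0.2906, 0.0509]
orientation: [-178.2, 1.9, -151.5]
force: [0.4, 0.1, 0.3]
opening: 0.0293
```

Emit:
{"api": "move_arm", "payload": {
  "increments": [
    [[0,0,0],0],
    [[0,0,0],0],
    [[0,0,0],0],
    [[0,0,0],0],
    [[0,0,5],0],
    [[0,0,10],0],
    [[0,0,20],0],
    [[0,0,20],0]
  ]
}}

```text
clock: 6.1
tool_pos: [0.5032, -0.2892, 0.1042]
orientation: [-178.6, 1.5, -151.6]
force: [0.4, -0.3, -3.0]
opening: 0.0184
```

```bash
python3 - <<'E'
from h import *
o=ctrl.get_obs()
for k in o: print(k,np.round(o[k],3))
s=snap("scene"); crop(s,"s5.png",130,110,130,100,6)
E
```

```text
clock 6.1
joint_pos [-10.497  14.756 -20.388   0.161 -52.777 -51.205]
qvel [  0.125 -12.167  13.545  -0.467 -26.955   0.116]
tau [-1.1800e-01 -4.6736e+01  2.5538e+01  6.5060e+00  8.4100e-01 -2.0000e-03]
tool_pos [ 0.503 -0.289  0.104]
orientation [-178.594    1.537 -151.588]
force [ 0.417 -0.294 -3.045]
moment [ 0.082 -0.05  -0.017]
opening 0.018
```

View pics/s5.png

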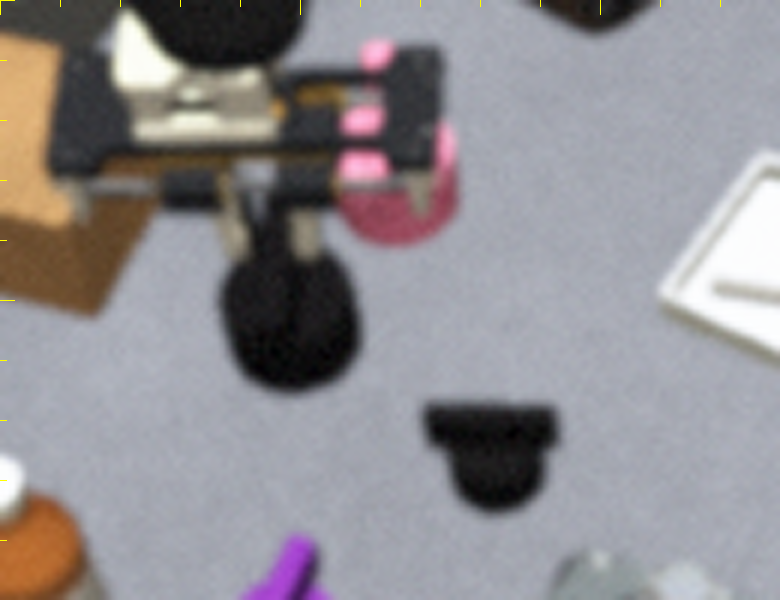

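Emit:
{"api": "move_arm", "payload": {
  "increments": [
    [[0,0,40],0.06],
    [[0,0,48],0.06],
    [[10,-2,48],0.06],
    [[20,-4,45],0.05],
    [[30,-6,40],0],
    [[40,-8,30],0],
    [[45,-9,20],0],
    [[49,-9,0],0]
  ]
}}

```text
clock: 6.95
tool_pos: [0.6871, -0.3249, 0.3937]
orientation: [-178.2, 1.9, -137.9]
force: [0.9, -0.1, -1.8]
opening: 0.0185
```

```bash
cat > st.py <<'E'
from h import *
from scipy.spatial.transform import Rotation as Ro
o=ctrl.get_obs(); R=Ro.from_euler('xyz',o['orientation'],degrees=True).as_matrix()
Hb=R@Ro.from_euler('x',180,degrees=True).as_matrix()  # handle frame if aligned w/ tool
z=Hb[:,2]; az=np.degrees(np.arctan2(-z[1],-z[0])); tilt=np.degrees(np.arccos(z[2]))
A=Rz(np.radians(az))@Ry(-np.radians(tilt)); sp=A.T@Hb
print('clk',o['clock'],'pos',np.round(o['tool_pos'],4),'F',np.round(o['force'],1),'open',round(o['opening'],4))
print('q',np.round(o['joint_pos'],1))
print('tilt %.2f lean-az %.1f spin(bar rel) %.1f'%(tilt,az,np.degrees(np.arctan2(sp[1,0],sp[0,0]))),'M',np.round(o['moment'],2))
E
python3 st.py
```

```text
clk 6.95 pos [ 0.6871 -0.3249  0.3937] F [ 0.9 -0.1 -1.8] open 0.0185
q [-10.9  25.4  33.2  -0.4 -95.2 -37.1]
tilt 2.60 lean-az -1.5 spin(bar rel) -136.4 M [-0.01 -0.21 -0.01]
```

Emit:
{"api": "move_arm", "payload": {
  "increments": [
    [[49,-9,0],0],
    [[49,-9,0],0],
    [[49,-9,0],0],
    [[49,-9,0],0],
    [[49,-9,0],0],
    [[49,-9,0],0],
    [[0,0,0],0],
    [[0,0,0],0]
  ]
}}

```text
clock: 7.75
tool_pos: [0.9011, -0.3463, 0.3194]
orientation: [-175.5, 2.4, -137.7]
force: [-0.6, -0.4, -0.9]
opening: 0.0179
```

```bash
python3 st.py
```

```text
clk 7.75 pos [ 0.9011 -0.3463  0.3194] F [-0.6 -0.4 -0.9] open 0.0179
q [  -9.2   51.9   71.3    1.  -104.5  -38.4]
tilt 5.07 lean-az -19.9 spin(bar rel) -118.0 M [ 0.16  0.28 -0.01]
```

Emit:
{"api": "move_arm", "payload": {
  "increments": [
    [[35,-6,35],0],
    [[35,-6,35],0],
    [[35,-6,35],0],
    [[35,-6,35],0],
    [[0,0,0],0],
    [[0,0,0],0],
    [[0,0,0],0],
    [[0,0,0],0]
  ]
}}

```text
clock: 8.55
tool_pos: [0.931, -0.3293, 0.3991]
orientation: [-167.3, 5.8, -137.3]
force: [0.1, -0.3, -3.8]
opening: 0.018
```

```bash
python3 st.py
```

```text
clk 8.55 pos [ 0.931  -0.3293  0.3991] F [ 0.1 -0.3 -3.8] open 0.018
q [  -6.6   48.2   71.7    4.  -100.1  -40.1]
tilt 13.94 lean-az -23.2 spin(bar rel) -114.7 M [ 0.47  0.96 -0.04]
```

```bash
python3 -c "
from plant import ctrl
for i in range(3):
  o=ctrl.get_obs();print(o['joint_pos'],o['qvel'])"
```

```text
[  -6.63793023   48.18359847   71.71052566    3.99395526 -100.12198936
  -40.09544788] [-0.06074712  0.09003812  0.01692849 -0.08444137 -0.12410609  0.04399735]
[  -6.63793023   48.18359847   71.71052566    3.99395526 -100.12198936
  -40.09544788] [-0.06074712  0.09003812  0.01692849 -0.08444137 -0.12410609  0.04399735]
[  -6.63793023   48.18359847   71.71052566    3.99395526 -100.12198936
  -40.09544788] [-0.06074712  0.09003812  0.01692849 -0.08444137 -0.12410609  0.04399735]
```

Emit:
{"api": "move_arm", "payload": {
  "increments": [
    [[-20,7,0],0],
    [[-20,7,0],-0.11],
    [[-10,4,0],-0.11],
    [[0,0,0],-0.11],
    [[0,0,0],-0.11],
    [[0,0,0],0],
    [[0,0,0],0],
    [[0,0,0],0]
  ]
}}

```text
clock: 9.35
tool_pos: [0.8809, -0.3142, 0.3849]
orientation: [-167.9, 5.3, -163.3]
force: [-0.0, -0.1, -3.3]
opening: 0.0183
```

```bash
python3 st.py
```

```text
clk 9.35 pos [ 0.8809 -0.3142  0.3849] F [-0.  -0.1 -3.3] open 0.0183
q [ -3.7  40.   51.6   9.5 -92.4 -69.1]
tilt 13.22 lean-az -49.9 spin(bar rel) -114.0 M [0.9  0.54 0.04]
```

Emit:
{"api": "move_arm", "payload": {
  "increments": [
    [[32,-8,22],0],
    [[32,-8,22],0],
    [[32,-8,22],0],
    [[32,-8,22],0],
    [[32,-8,22],0],
    [[0,0,0],0],
    [[0,0,0],0],
    [[0,0,0],0]
  ]
}}

```text
clock: 10.15
tool_pos: [0.9451, -0.33, 0.4195]
orientation: [-163.9, 8.7, -161.9]
force: [-1.1, 1.0, -3.0]
opening: 0.0182
```

```bash
python3 st.py
```

```text
clk 10.15 pos [ 0.9451 -0.33    0.4195] F [-1.1  1.  -3. ] open 0.0182
q [ -3.5  49.   71.7  11.9 -98.5 -66.3]
tilt 18.22 lean-az -44.1 spin(bar rel) -118.9 M [1.11 1.02 0.  ]
```

Emit:
{"api": "move_arm", "payload": {
  "increments": [
    [[35,-6,30],0],
    [[35,-6,30],0],
    [[35,-6,30],0],
    [[35,-6,30],0],
    [[35,-6,30],0],
    [[0,0,0],0],
    [[0,0,0],0],
    [[0,0,0],0]
  ]
}}

```text
clock: 10.95
tool_pos: [0.9977, -0.3238, 0.485]
orientation: [-156.1, 16.5, -159.0]
force: [-0.4, 0.0, -2.5]
opening: 0.0185
```

```bash
python3 st.py
```

```text
clk 10.95 pos [ 0.9977 -0.3238  0.485 ] F [-0.4  0.  -2.5] open 0.0185
q [ -1.5  47.4  71.7  15.9 -90.  -67.5]
tilt 28.77 lean-az -36.3 spin(bar rel) -126.1 M [ 1.43  1.81 -0.04]
```

Emit:
{"api": "move_arm", "payload": {
  "increments": [
    [[35,-6,30],0],
    [[0,0,0],0],
    [[-20,10,0],0],
    [[-35,25,-5],0.06],
    [[-40,28,-8],0.08],
    [[-40,28,-8],0.08],
    [[-40,28,-8],0.08],
    [[-40,28,-8],0.08]
  ]
}}

```text
clock: 11.75
tool_pos: [0.8109, -0.1848, 0.4428]
orientation: [-154.8, 17.3, -137.2]
force: [1.1, 0.6, -3.2]
opening: 0.0187
```

```bash
python3 st.py
```

```text
clk 11.75 pos [ 0.8109 -0.1848  0.4428] F [ 1.1  0.6 -3.2] open 0.0187
q [  5.3  12.6   9.1  11.8 -58.3 -60.1]
tilt 30.30 lean-az -14.9 spin(bar rel) -126.2 M [0.74 2.02 0.08]
```

Emit:
{"api": "move_arm", "payload": {
  "increments": [
    [[-38,26,-10],0.05],
    [[-38,26,-14],0.06],
    [[-38,26,-18],0.06],
    [[-38,26,-18],0.06],
    [[-38,26,-18],0.06],
    [0,0.05],
    [[0,0,0],0],
    [[0,0,0],0]
  ]
}}

```text
$.increments[5][0]: bad value
```

Emit:
{"api": "move_arm", "payload": {
  "increments": [
    [[-38,26,-10],0.05],
    [[-38,26,-14],0.06],
    [[-38,26,-18],0.06],
    [[-38,26,-18],0.06],
    [[-38,26,-18],0.06],
    [[-30,20,-15],0.05],
    [[0,0,0],0],
    [[0,0,0],0]
  ]
}}

```text
clock: 12.55
tool_pos: [0.5768, -0.0319, 0.3557]
orientation: [-154.1, 18.1, -116.5]
force: [-0.2, -0.9, -2.2]
opening: 0.0183
```

```bash
python3 st.py; python3 - <<'E'
from h import *
t=snap("top"); crop(t,"t6.png",215,110,130,100,6)
s=snap("scene"); crop(s,"s6.png",190,120,130,110,6)
E
```

```text
clk 12.55 pos [ 0.5768 -0.0319  0.3557] F [-0.2 -0.9 -2.2] open 0.0183
q [ 22.1 -13.6 -27.8  11.5 -46.  -58.6]
tilt 31.28 lean-az 6.1 spin(bar rel) -126.8 M [-0.13  2.24  0.03]
```

View pics/t6.png

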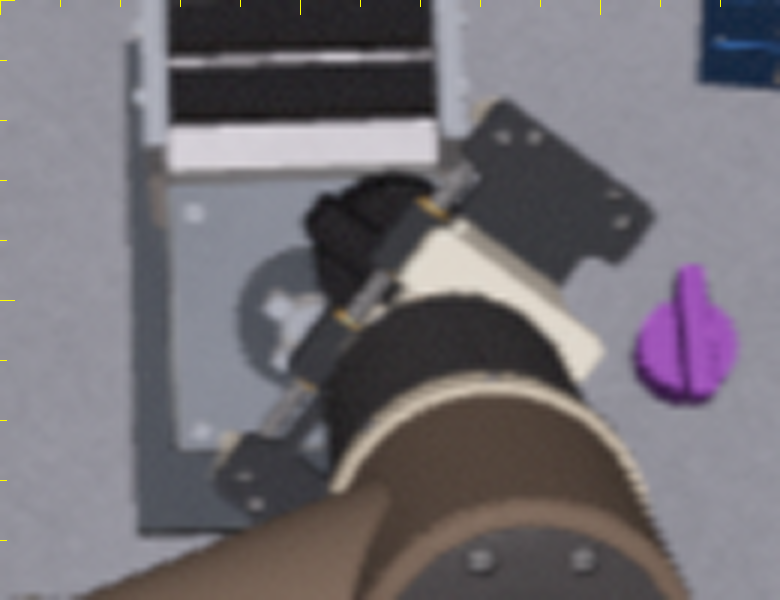

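View pics/s6.png

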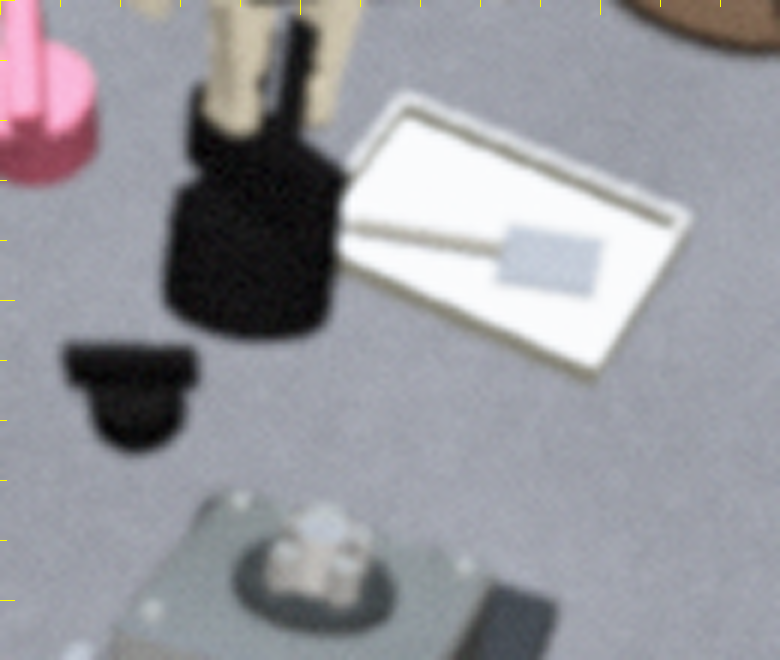

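```bash
cat > ov.py <<'E'
import sys
from h import *
from scipy.spatial.transform import Rotation as Ro
def tool(o): return Ro.from_euler('xyz',o['orientation'],degrees=True).as_matrix()@np.diag([1,-1,-1.])
def hpose(o,d=0,dx=0,dz=.0505):
    H=tool(o); R=H@Ry(np.radians(d)); g=o['tool_pos']+H[:,2]*.019   # pivot at grasp pt
    return R,g-R@np.array([dx,0,dz+.019])
if __name__=="__main__":
    o=ctrl.get_obs()
    s=snap("scene");n=sys.argv[1];x0,y0,w,h=map(int,sys.argv[2:6]);k=6
    g=cv2.cvtColor(s["color"],cv2.COLOR_RGB2GRAY)[y0:y0+h,x0:x0+w]; g=cv2.resize(g,(w*k,h*k),interpolation=cv2.INTER_CUBIC)
    ob=(g<75).astype(np.uint8)
    im=cv2.resize(s["color"][:,:,::-1][y0:y0+h,x0:x0+w],(w*k,h*k),interpolation=cv2.INTER_CUBIC)
    for d,c in((0,(0,255,0)),(-5,(0,0,255)),(5,(255,0,0))):
        R,p=hpose(o,d); m=hmask(s,R,p,k,x0,y0,w,h)
        cs,_=cv2.findContours(m,0,1); cv2.drawContours(im,cs,-1,c,1)
    cv2.imwrite("pics/"+n,im)
E
python3 ov.py s7.png 205 115 60 65
```

```text
(no output)
```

View pics/s7.png

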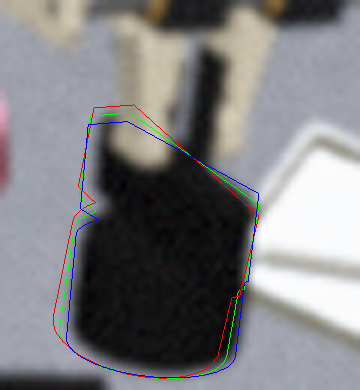

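```bash
cat > hf.py <<'E'
from ov import *
def fit(s,o,x0,y0,w,h,ymin,thr=80,z=None,verbose=1):
    k=6
    g=cv2.cvtColor(s["color"],cv2.COLOR_RGB2GRAY)[y0:y0+h,x0:x0+w]; g=cv2.resize(g,(w*k,h*k),interpolation=cv2.INTER_CUBIC)
    ob=(g<thr).astype(np.uint8)
    def f(p):
        R,pp=hpose(o,p[0],p[1]/1000,p[2]/1000); m=hmask(s,R,pp,k,x0,y0,w,h)
        return (m^ob)[ymin*k:].sum()/3000
    out=[]
    for d in(-6,0,6):
        r=minimize(f,[d,0,50.5],method="Nelder-Mead",options=dict(initial_simplex=[[d,0,50],[d+4,0,50],[d,4,50],[d,0,46]]))
        out.append((r.fun,np.round(r.x,2)))
        print(out[-1])
    for d in(-8,-4,0,4,8):
        r=minimize(lambda q:f([d,q[0],50.5]),[0],method="Nelder-Mead",options=dict(initial_simplex=[[0],[4]])); print('d',d,r.fun,r.x)
if __name__=="__main__":
    o=ctrl.get_obs(); s=snap("scene")
    for thr in(70,90): fit(s,o,205,115,55,65,30,thr)
    R,p=hpose(o,0); print(p)
E
python3 hf.py
```

```text
(np.float64(1.4376666666666666), array([ 3.35,  2.59, 45.24]))
(np.float64(1.432), array([ 8.7 , -1.09, 46.99]))
(np.float64(1.4333333333333333), array([ 8.51, -0.96, 46.88]))
d -8 2.4323333333333332 [5.53710938]
d -4 2.195666666666667 [3.85644531]
d 0 2.0326666666666666 [4.09375]
d 4 1.8873333333333333 [-0.09179688]
d 8 1.7323333333333333 [-3.09179688]
(np.float64(1.297), array([ 3.86,  3.2 , 46.27]))
(np.float64(1.2986666666666666), array([ 4.78,  2.81, 46.31]))
(np.float64(1.2966666666666666), array([ 3.62,  3.89, 45.83]))
d -8 2.320666666666667 [6.625]
d -4 2.069 [6.4609375]
d 0 1.8503333333333334 [4.09375]
d 4 1.713 [1.40625]
d 8 1.5456666666666667 [-1.359375]
[ 0.6038422  -0.02964625  0.31187843]
```

Emit:
{"api": "move_arm", "payload": {
  "increments": [
    [[-20,12,-10],0.01],
    [[-20,12,-15],0],
    [[-15,8,-18],0],
    [[0,0,-10],0],
    [[8,0,-16],0],
    [[8,1,-16],0],
    [[8,1,-16],0],
    [[0,0,0],0]
  ]
}}

```text
clock: 13.55
tool_pos: [0.554, 0.0016, 0.2529]
orientation: [-154.0, 18.0, -116.4]
force: [0.4, -1.2, -4.1]
opening: 0.0185
```

```bash
python3 st.py; python3 - <<'E'
from ov import *
o=ctrl.get_obs(); R,p=hpose(o); A=Rz(np.radians(7))@Ry(-np.pi/6); print(p, "in shaft frame mm",1000*A.T@(p-[.6189,.0091,.129]), "axis",A.T@R[:,2])
t=snap("top"); crop(t,"t8.png",215,110,130,100,6)
E
python3 ov.py s8.png 205 160 75 75
```

```text
clk 13.55 pos [0.554  0.0016 0.2529] F [ 0.4 -1.2 -4.1] open 0.0185
q [ 27.8 -13.4 -44.8  21.8 -31.1 -74.4]
tilt 31.25 lean-az 6.0 spin(bar rel) -126.6 M [-0.34  2.56 -0.04]
[0.58001777 0.00434921 0.20973468] in shaft frame mm [6.44393172e+00 2.31721470e-02 8.95039783e+01] axis [-0.0217295   0.00866199  0.99972636]
```

View pics/s8.png

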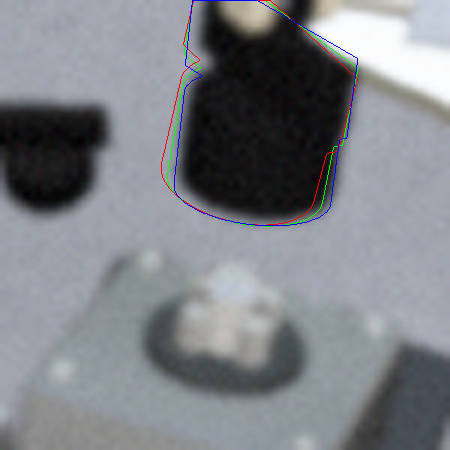

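View pics/t8.png

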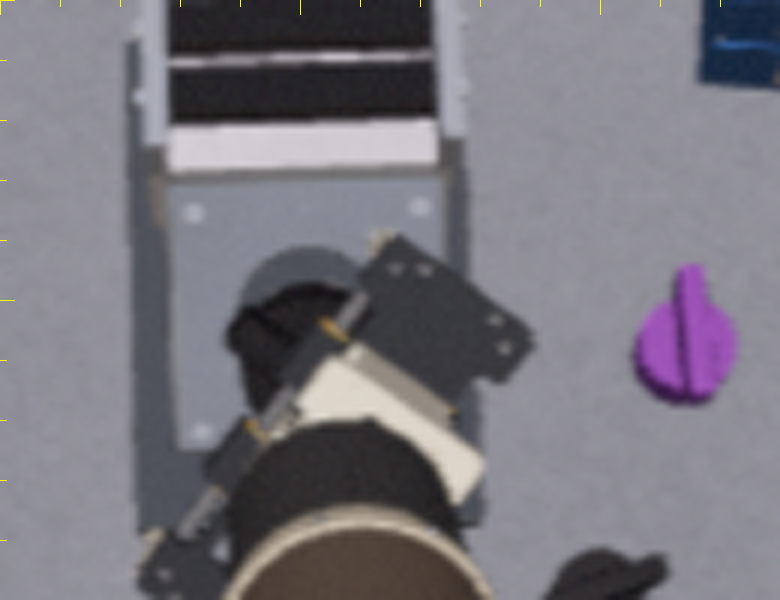

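```bash
python3 - <<'E'
from hf import *
o=ctrl.get_obs(); s=snap("scene")
for thr in(80,100): print(thr); fit(s,o,226,160,42,40,14,thr)
E
```

```text
80
(np.float64(0.344), array([ 4.84,  0.79, 45.51]))
(np.float64(0.344), array([ 5.18,  0.92, 45.55]))
(np.float64(0.3436666666666667), array([ 3.92,  1.43, 45.4 ]))
d -8 1.3606666666666667 [1.26367188]
d -4 1.18 [0.46875]
d 0 0.9933333333333333 [0.375]
d 4 0.81 [-0.38671875]
d 8 0.6706666666666666 [-2.25]
100
(np.float64(0.209), array([ 3.22,  3.5 , 45.96]))
(np.float64(0.20233333333333334), array([ 4.59,  2.45, 46.17]))
(np.float64(0.201), array([ 5.17,  1.96, 46.44]))
d -8 1.199 [3.14453125]
d -4 1.0153333333333334 [3.]
d 0 0.814 [2.1875]
d 4 0.6183333333333333 [0.99902344]
d 8 0.4696666666666667 [-0.875]
```

```bash
python3 - <<'E'
from ov import *
o=ctrl.get_obs(); A=Rz(np.radians(7))@Ry(-np.pi/6)
for a in((0,0,.0505),(4.5,.002,.046),(2,.001,.048)):
    R,p=hpose(o,*a); print(a,np.round(1000*A.T@(p-[.6189,.0091,.129]),1),"axis",np.round(A.T@R[:,2],3), "bar",np.round(np.degrees(np.arctan2(*(A.T@R[:,0])[1::-1])),1))
print(A)
E
```

```text
(0, 0, 0.0505) [ 8.8  0.6 92.2] axis [-0.026  0.007  1.   ] bar -127.4
(4.5, 0.002, 0.046) [13.   6.3 97.1] axis [-0.074 -0.055  0.996] bar -127.3
(2, 0.001, 0.048) [10.7  3.3 94.8] axis [-0.047 -0.02   0.999] bar -127.4
[[ 0.85957018 -0.12186934 -0.49627308]
 [ 0.10554195  0.99254615 -0.06093467]
 [ 0.5         0.          0.8660254 ]]
```

Emit:
{"api": "move_arm", "payload": {
  "increments": [
    [[2,0,-9],0],
    [[3,0,-9],0],
    [[3,0,-9],0],
    [[3,-1,-9],0],
    [[3,0,-8],0],
    [[0,0,0],0],
    [[0,0,0],0],
    [[0,0,0],0]
  ]
}}

```text
clock: 14.5
tool_pos: [0.5714, 0.0026, 0.2165]
orientation: [-153.4, 18.7, -116.1]
force: [-0.0, 0.4, -2.5]
opening: 0.0185
```

```bash
python3 st.py; python3 - <<'E'
from hf import *
o=ctrl.get_obs(); A=Rz(np.radians(7))@Ry(-np.pi/6)
for a in((0,0,.0505),(4.5,.002,.046),(2,.001,.048)):
    R,p=hpose(o,*a); print(a,np.round(1000*A.T@(p-[.6189,.0091,.129]),1),"axis",np.round(A.T@R[:,2],3))
s=snap("scene"); crop(s,"s9.png",200,155,90,80,8)
t=snap("top"); crop(t,"t9.png",225,120,80,75,8)
E
```

```text
clk 14.5 pos [0.5714 0.0026 0.2165] F [-0.   0.4 -2.5] open 0.0185
q [ 25.1  -9.7 -49.2  27.  -21.9 -78.2]
tilt 32.12 lean-az 6.6 spin(bar rel) -127.1 M [-0.19  2.41 -0.03]
(0, 0, 0.0505) [ 4.1 -0.9 49.3] axis [-0.037  0.004  0.999]
(4.5, 0.002, 0.046) [ 8.3  4.8 54.3] axis [-0.085 -0.058  0.995]
(2, 0.001, 0.048) [ 6.1  1.8 52. ] axis [-0.058 -0.024  0.998]
```

View pics/s9.png

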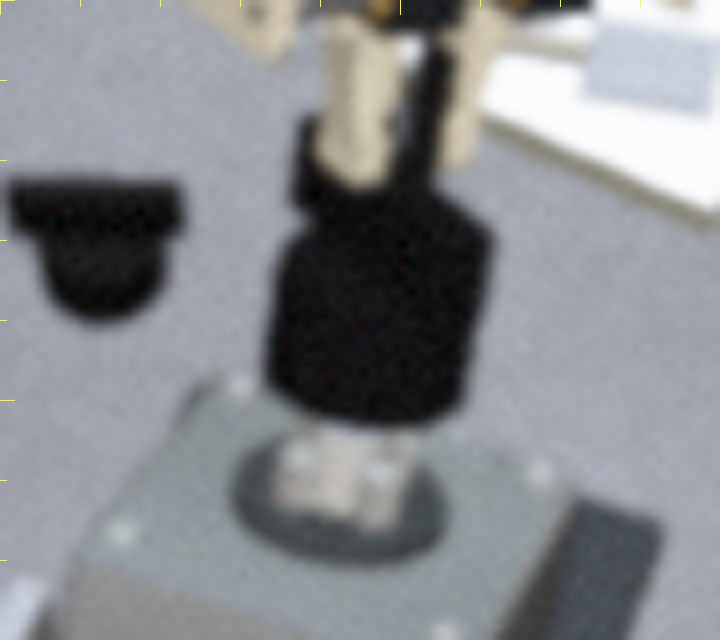

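View pics/t9.png

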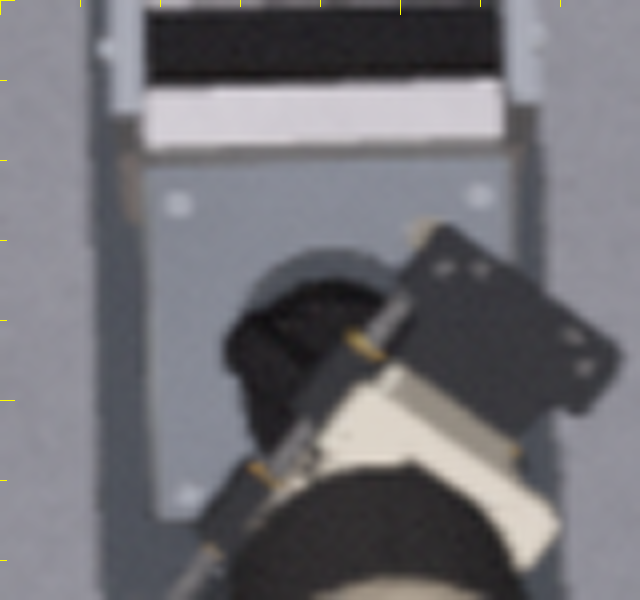

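```bash
cat > ov2.py <<'E'
from ov import *
def draw(s,name,o,x0,y0,w,h,k,hyps):
    im=cv2.resize(s["color"][:,:,::-1][y0:y0+h,x0:x0+w],(w*k,h*k),interpolation=cv2.INTER_CUBIC)
    for a,c in zip(hyps,((0,255,0),(0,0,255),(255,0,0))):
        R,p=hpose(o,*a); m=hmask(s,R,p,k,x0,y0,w,h); cs,_=cv2.findContours(m,0,1); cv2.drawContours(im,cs,-1,c,1)
    A=Rz(np.radians(7))@Ry(-np.pi/6)
    b=np.linspace(0,6.283,80)
    P=np.c_[.04*np.cos(b),.04*np.sin(b),0*b]@A.T+[.6189,.0091,.129]
    q=(proj(s,P)-[x0,y0]+.5)*k; cv2.polylines(im,[q.astype(np.int32)],True,(0,255,255),1)
    q=(proj(s,np.array([[0,0,0],[0,0,.036],[0,0,.15]])@A.T+[.6189,.0091,.129])-[x0,y0]+.5)*k; cv2.polylines(im,[q.astype(np.int32)],False,(255,0,255),1)
    cv2.imwrite("pics/"+name,im)
E
python3 - <<'E'
from ov2 import *
o=ctrl.get_obs();H=[(0,0,.0505),(4.5,.002,.046)]
draw(snap("top"),"t10.png",o,235,130,60,60,10,H)
draw(snap("scene"),"s10.png",o,220,155,60,75,8,H)
E
```

```text
(no output)
```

View pics/t10.png

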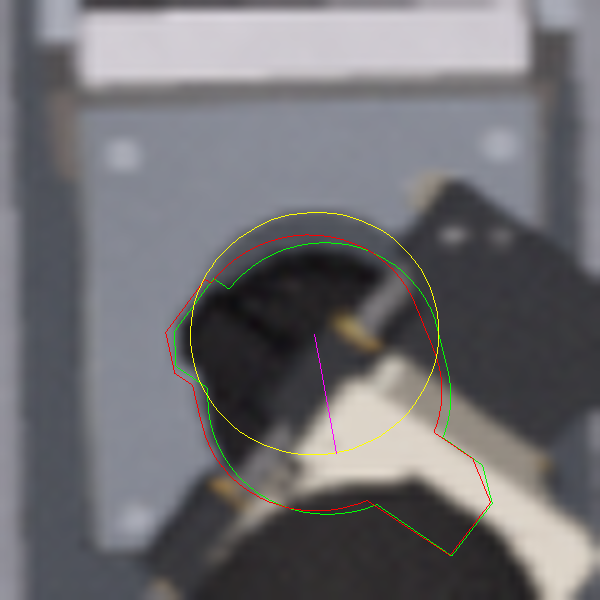

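View pics/s10.png

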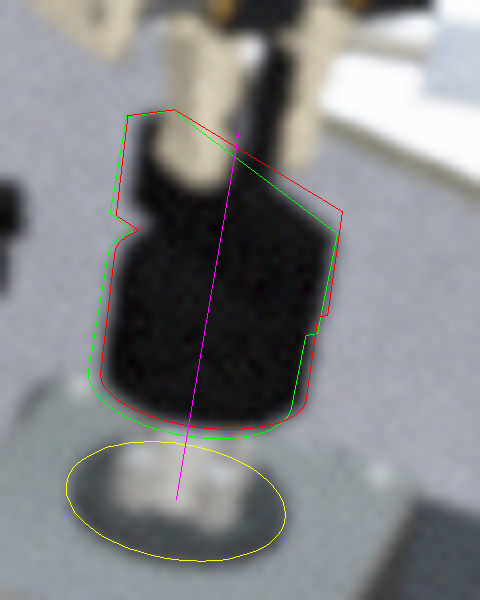

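```bash
cat > jf.py <<'E'
from ov2 import *
def joint(o,T,S,tb,sb,tthr=50,sthr=90,free=True):
    k=8; D=[]
    for s,(x0,y0,w,h),thr in((T,tb,tthr),(S,sb,sthr)):
        g=cv2.cvtColor(s["color"],cv2.COLOR_RGB2GRAY)[y0:y0+h,x0:x0+w]; g=cv2.resize(g,(w*k,h*k),interpolation=cv2.INTER_CUBIC); D.append((g<thr).astype(np.uint8))
    def f(p):
        R,pp=hpose(o,p[0],p[1]/1000,p[2]/1000)
        return sum((hmask(s,R,pp,k,*b)^d).sum() for s,b,d in((T,tb,D[0]),(S,sb,D[1])))/1000
    r=min((minimize(f,[d,0,48],method="Nelder-Mead",options=dict(initial_simplex=[[d,0,48],[d+4,0,48],[d,-4,48],[d,0,45]])) for d in(-4,0,4,8)),key=lambda r:r.fun)
    return r.fun,r.x
E
python3 - <<'E'
from jf import *
o=ctrl.get_obs();T=snap("top");S=snap("scene")
g=cv2.cvtColor(T["color"],cv2.COLOR_RGB2GRAY); print(g[150:175:2,250:268:2])
for tt in(45,60):
  for st in(70,100):
    f,x=joint(o,T,S,(248,150,13,20),(230,181,32,28),tt,st); print(tt,st,f,x)
A=Rz(np.radians(7))@Ry(-np.pi/6)
H=[(x[0],x[1]/1000,x[2]/1000)]
R,p=hpose(o,*H[0]); print(np.round(1000*A.T@(p-[.6189,.0091,.129]),1),"axis",np.round(A.T@R[:,2],3))
draw(T,"t11.png",o,235,130,60,60,10,H)
draw(S,"s11.png",o,220,155,60,75,8,H)
E
```

```text
[[137 136 139 138 136 137 139 137 135]
 [135 137 138 138 136 120  87  82  85]
 [137 139 137 135  98  82  79  78  72]
 [137 138 136 109  81  68  31  24  25]
 [137 137 126  69  45  22  30  36  35]
 [137 136  76  23  20  29  36  37  31]
 [138 114  29  34  27  22  31  35  35]
 [139 112  34  35  38  35  20  28  47]
 [139 119  45  34  33  35  37  44  58]
 [138 139 115  30  34  33  37  57  55]
 [140 139 123  42  29  33  53  57  69]
 [139 139 136  52  36  32  61  63 142]
 [137 137 138  80  32  51 112 113 203]]
45 70 4.677 [ 6.3237977  -2.21763252 45.75925779]
45 100 3.921 [ 6.20802372 -0.24417238 46.72491893]
60 70 4.43 [ 5.43878046 -1.21024538 45.5942271 ]
60 100 3.53 [ 6.20802372 -0.24417238 46.72491893]
[ 8.1  4.7 53.5] axis [-0.103 -0.082  0.991]
```

Emit:
{"api": "move_arm", "payload": {
  "increments": [
    [[-3,-2,-2],0],
    [[-2,-2,-1],0],
    [[2.5,0,-4.5],0],
    [[2.5,0,-4.5],0],
    [[2.5,1,-4.5],0],
    [[2.5,0,-4.5],0],
    [[0,0,0],0],
    [[0,0,0],0]
  ]
}}

```text
clock: 15.6
tool_pos: [0.5772, -0.0003, 0.1935]
orientation: [-153.4, 18.7, -116.0]
force: [0.3, -1.2, -0.8]
opening: 0.0184
```

```bash
python3 st.py; python3 - <<'E'
from jf import *
o=ctrl.get_obs();T=snap("top");S=snap("scene")
A=Rz(np.radians(7))@Ry(-np.pi/6)
H=[(0,0,.0505),(6,-.001,.046)]
for h in H: R,p=hpose(o,*h); print(np.round(1000*A.T@(p-[.6189,.0091,.129]),1),"axis",np.round(A.T@R[:,2],3))
draw(T,"t12.png",o,235,130,60,60,10,H)
draw(S,"s12.png",o,215,155,65,75,8,H)
E
```

```text
clk 15.6 pos [ 5.772e-01 -3.000e-04  1.935e-01] F [ 0.3 -1.2 -0.8] open 0.0184
q [ 22.9  -7.5 -52.1  31.4 -16.6 -81.3]
tilt 32.13 lean-az 6.6 spin(bar rel) -127.1 M [-0.28  2.26 -0.04]
[-2.8 -4.5 26.6] axis [-0.037  0.004  0.999]
[ 0.6  0.2 31.5] axis [-0.1   -0.08   0.992]
```

View pics/s12.png

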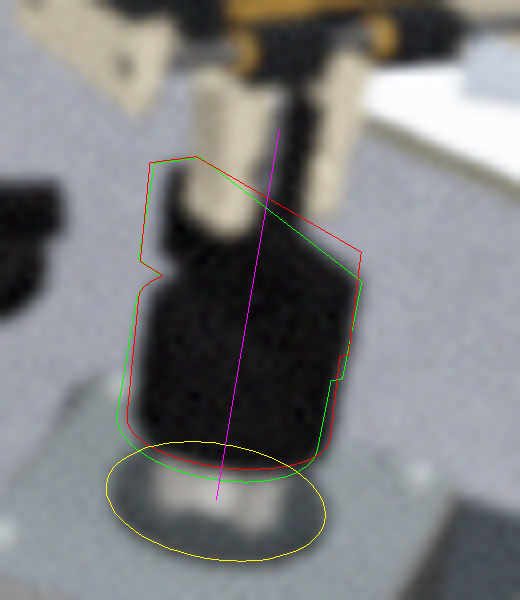

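View pics/t12.png

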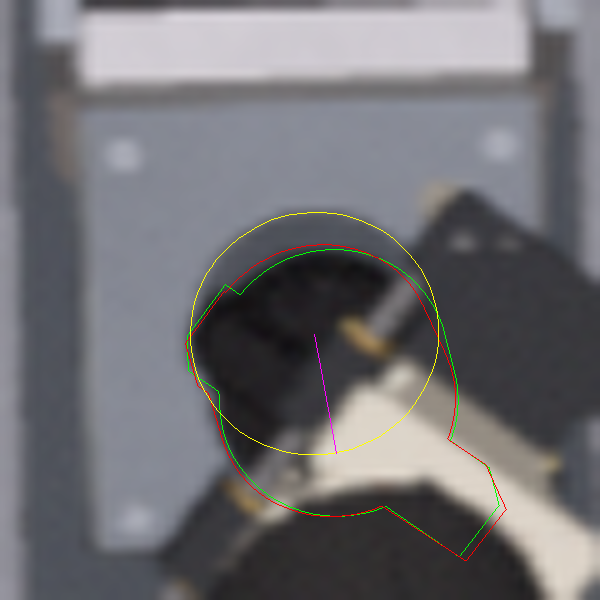

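Emit:
{"api": "move_arm", "payload": {
  "increments": [
    [[1,0,-2],0],
    [[1,0,-2],0],
    [[1,0,-2],0],
    [[1,1,-2],0],
    [[1,0,-2],0],
    [[1,0,-2],0],
    [[0,0,0],0],
    [[0,0,0],0]
  ]
}}

```text
clock: 16.5
tool_pos: [0.5843, 0.0016, 0.1815]
orientation: [-153.3, 18.8, -115.9]
force: [0.3, -0.7, -3.2]
opening: 0.0182
```

```bash
cat > fr.py <<'E'
import sys
from jf import *
o=ctrl.get_obs();T=snap("top");S=snap("scene")
A=Rz(np.radians(7))@Ry(-np.pi/6)
H=[(0,0,.0505),(6,-.001,.046)]
for h in H: R,p=hpose(o,*h); print(np.round(1000*A.T@(p-[.6189,.0091,.129]),1),"axis",np.round(A.T@R[:,2],3))
print("F shaft frame",np.round(A.T@o['force'],1))
draw(T,"t%s.png"%sys.argv[1],o,235,130,60,60,10,H)
draw(S,"s%s.png"%sys.argv[1],o,215,155,65,75,8,H)
E
python3 st.py; python3 fr.py 13
```

```text
clk 16.5 pos [0.5843 0.0016 0.1815] F [ 0.3 -0.7 -3.2] open 0.0182
q [ 21.2  -5.8 -53.8  36.1 -13.  -84.8]
tilt 32.25 lean-az 6.8 spin(bar rel) -127.2 M [-0.07  1.99  0.01]
[-2.3 -3.4 12.7] axis [-0.039  0.002  0.999]
[ 1.   1.2 17.6] axis [-0.102 -0.081  0.991]
F shaft frame [-1.5 -0.7 -2.8]
```

View pics/s13.png

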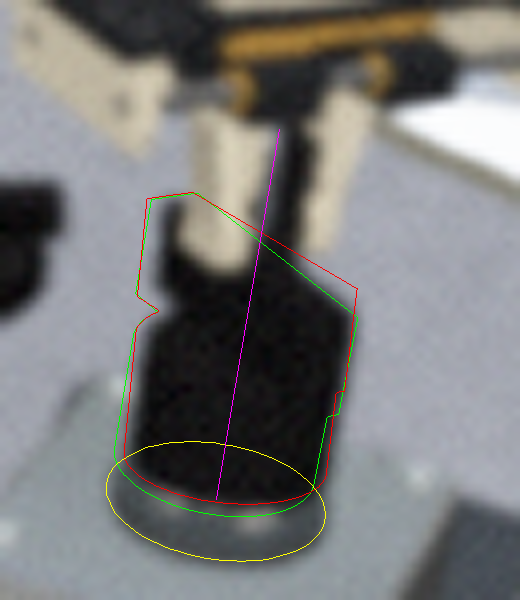

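Emit:
{"api": "move_arm", "payload": {
  "increments": [
    [[1,0,-2],0],
    [[1,0,-2],0],
    [[1,0,-2],0],
    [[1,0,-2],0],
    [[0,0,0],0],
    [[0,0,0],0],
    [[0,0,0],0],
    [[0,0,0],0]
  ]
}}

```text
clock: 17.4
tool_pos: [0.589, 0.002, 0.1734]
orientation: [-153.3, 18.9, -115.9]
force: [1.1, -0.3, -2.9]
opening: 0.0183
```

```bash
python3 st.py; python3 fr.py 14
```

```text
clk 17.4 pos [0.589  0.002  0.1734] F [ 1.1 -0.3 -2.9] open 0.0183
q [ 19.3  -4.7 -55.1  40.6 -10.3 -88. ]
tilt 32.31 lean-az 6.8 spin(bar rel) -127.2 M [-0.1   2.01  0.1 ]
[-2.2 -3.5  3.3] axis [-0.04   0.002  0.999]
[1.1 1.1 8.2] axis [-0.103 -0.081  0.991]
F shaft frame [-0.5 -0.4 -3.1]
```

View pics/s14.png

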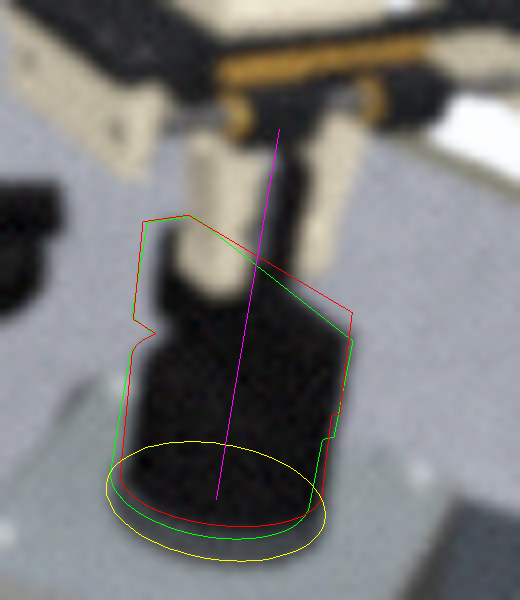

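Emit:
{"api": "move_arm", "payload": {
  "increments": [
    [[1,0,-2],0],
    [[1,0,-2],0],
    [[1,0,-2],0],
    [[0,0,0],0],
    [[0,0,0],0],
    [[0,0,0],0],
    [[0,0,0],0],
    [[0,0,0],0]
  ]
}}

```text
clock: 18.3
tool_pos: [0.592, 0.0042, 0.1715]
orientation: [-152.9, 19.2, -115.5]
force: [-2.0, 0.7, 0.3]
opening: 0.0187
```

```bash
python3 st.py; python3 fr.py 15
```

```text
clk 18.3 pos [0.592  0.0042 0.1715] F [-2.   0.7  0.3] open 0.0187
q [ 17.4  -4.3 -56.6  45.9  -7.6 -91.6]
tilt 32.80 lean-az 7.2 spin(bar rel) -127.4 M [0.22 2.48 0.3 ]
[ 0.1 -1.5 -0. ] axis [-0.049 -0.002  0.999]
[3.3 3.1 4.9] axis [-0.112 -0.085  0.99 ]
F shaft frame [-1.5  0.9  1.2]
```

View pics/s15.png

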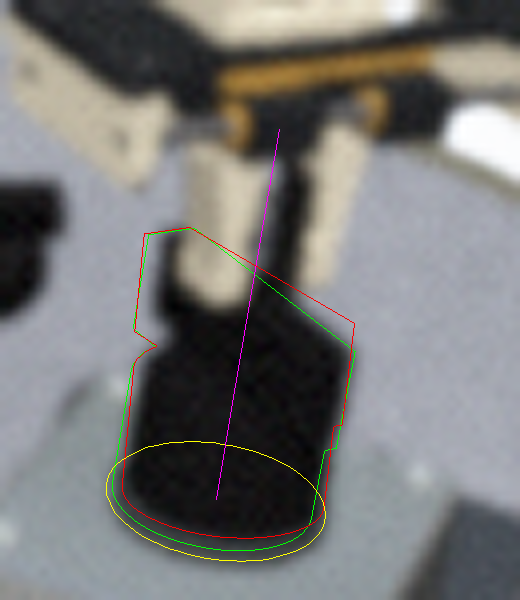

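Emit:
{"api": "move_arm", "payload": {
  "increments": [
    [[0,0,0],0],
    [[0,0,0],0],
    [[0,0,0],0],
    [[0,0,0],0],
    [[0,0,0],0],
    [[0,0,0],0],
    [[0,0,0],0],
    [[0,0,0],0]
  ],
  "jaw": 0
}}

```text
clock: 19.2
tool_pos: [0.5936, 0.0048, 0.1731]
orientation: [-152.8, 19.3, -115.4]
force: [-0.4, -0.2, -0.7]
opening: 0.0441
```

```bash
python3 st.py; python3 fr.py 16; python3 - <<'E'
from ov2 import *
# seated model overlay
S=snap("scene");x0,y0,w,h,k=215,155,65,75,8
im=cv2.resize(S["color"][:,:,::-1][y0:y0+h,x0:x0+w],(w*k,h*k),interpolation=cv2.INTER_CUBIC)
A=Rz(np.radians(7))@Ry(-np.pi/6);
for dz,c in((0,(0,255,0)),(.017,(0,0,255))):
    m=hmask(S,A@Rz(np.radians(51.5)),np.array([.6189,.0091,.129])+A[:,2]*dz,k,x0,y0,w,h); cs,_=cv2.findContours(m,0,1); cv2.drawContours(im,cs,-1,c,1)
cv2.imwrite("pics/s16b.png",im)
E
```

```text
clk 19.2 pos [0.5936 0.0048 0.1731] F [-0.4 -0.2 -0.7] open 0.0441
q [ 17.4  -4.3 -56.4  45.9  -7.6 -91.6]
tilt 32.97 lean-az 7.3 spin(bar rel) -127.5 M [-0.07  1.69 -0.07]
[ 2.5 -1.1  0.6] axis [-0.052 -0.003  0.999]
[5.8 3.5 5.5] axis [-0.115 -0.086  0.99 ]
F shaft frame [-0.7 -0.1 -0.4]
```

View pics/s16b.png

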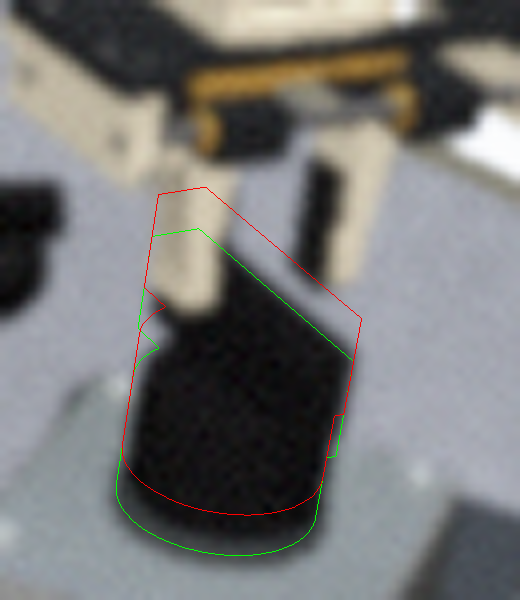

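Emit:
{"api": "move_arm", "payload": {
  "increments": [
    [[-4,0,7],0],
    [[-4,-1,7],0],
    [[-4,0,7],0],
    [[-4,-1,7],0],
    [[-4,0,7],0],
    [[-4,-1,7],0],
    [[-4,0,7],0],
    [[0,0,0],0]
  ]
}}

```text
clock: 20.15
tool_pos: [0.5635, 0.0016, 0.2228]
orientation: [-152.9, 19.3, -115.5]
force: [0.4, 1.2, -0.4]
opening: 0.0439
```

```bash
python3 st.py; python3 - <<'E'
from ov2 import *
for n,b in (("scene",(215,155,65,75,8)),("top",(235,130,60,60,10))):
    S=snap(n);x0,y0,w,h,k=b
    im=cv2.resize(S["color"][:,:,::-1][y0:y0+h,x0:x0+w],(w*k,h*k),interpolation=cv2.INTER_CUBIC)
    A=Rz(np.radians(7))@Ry(-np.pi/6);
    for dz,c in((0,(0,255,0)),(.017,(0,0,255))):
        m=hmask(S,A@Rz(np.radians(51.5)),np.array([.6189,.0091,.129])+A[:,2]*dz,k,x0,y0,w,h); cs,_=cv2.findContours(m,0,1); cv2.drawContours(im,cs,-1,c,1)
    cv2.imwrite("pics/%s17.png"%n,im)
o=ctrl.get_obs();print(1000*A.T@(o['tool_pos']-[.6189,.0091,.129]))
E
```

```text
clk 20.15 pos [0.5635 0.0016 0.2228] F [ 0.4  1.2 -0.4] open 0.0439
q [ 25.5 -11.3 -49.8  26.5 -22.2 -77.7]
tilt 32.82 lean-az 7.3 spin(bar rel) -127.6 M [-0.15  1.63  0.03]
[ -2.2036427   -0.90040305 108.27356684]
```

View pics/scene17.png

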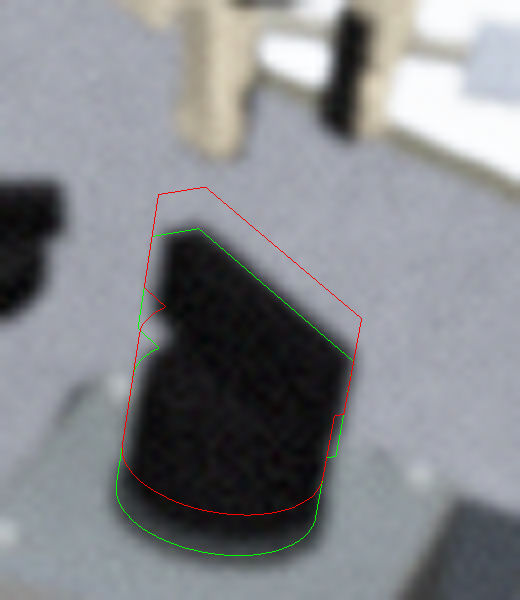

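View pics/top17.png

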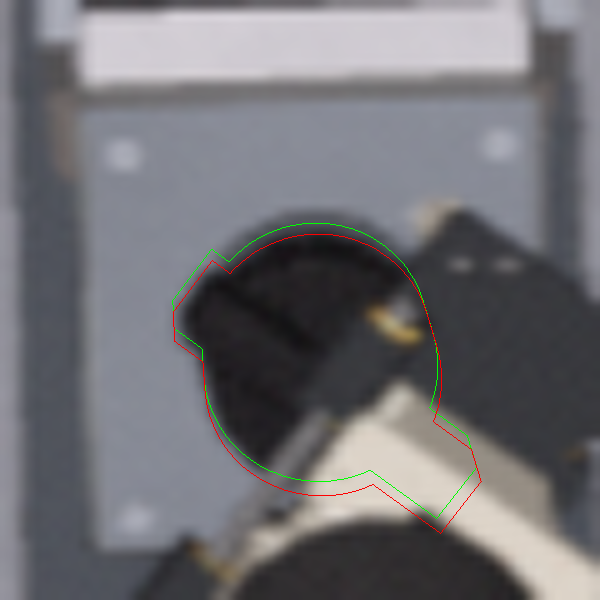

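Emit:
{"api": "move_arm", "payload": {
  "increments": [
    [[0,0,0],0],
    [[0,0,0],0],
    [[0,0,0],0],
    [[0,0,0],0],
    [[2,0,-4],0],
    [[2.5,0,-4],0],
    [[2.5,1,-4],0],
    [[2,0,-4],0]
  ],
  "jaw": -1
}}

```text
clock: 21.05
tool_pos: [0.5729, 0.0022, 0.2027]
orientation: [-153.1, 19.1, -115.6]
force: [0.4, 0.3, 0.1]
opening: 0.0005
```

Emit:
{"api": "move_arm", "payload": {
  "increments": [
    [[1,0,-2],0],
    [[1,0,-2],0],
    [[1,0,-2],0],
    [[1,0,-2],0],
    [[2,0,-3],0],
    [[2,0,-3],0],
    [[2,0,-3],0],
    [[2,0,-3],0]
  ]
}}

```text
clock: 21.85
tool_pos: [0.5859, 0.0023, 0.1804]
orientation: [-153.1, 19.1, -115.6]
force: [0.5, -0.6, -0.2]
opening: 0.0003
```

```bash
python3 st.py; python3 - <<'E'
from ov2 import *
A=Rz(np.radians(7))@Ry(-np.pi/6);o=ctrl.get_obs();print(1000*A.T@(o['tool_pos']-[.6189,.0091,.129]),A.T@o['force'])
E
```

```text
clk 21.85 pos [0.5859 0.0023 0.1804] F [ 0.5 -0.6 -0.2] open 0.0003
q [ 20.6  -5.6 -54.2  37.2 -11.9 -85.3]
tilt 32.56 lean-az 7.2 spin(bar rel) -127.4 M [-0.12  1.71  0.02]
[-3.39499026 -2.72774903 61.27076055] [ 0.28857641 -0.66365496 -0.36777892]
```

```bash
python3 - <<'E'
from ov2 import *
crop(snap("scene"),"s18.png",200,140,90,90,8)
crop(snap("top"),"t18.png",225,115,80,75,9)
E
```

```text
(no output)
```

View pics/s18.png

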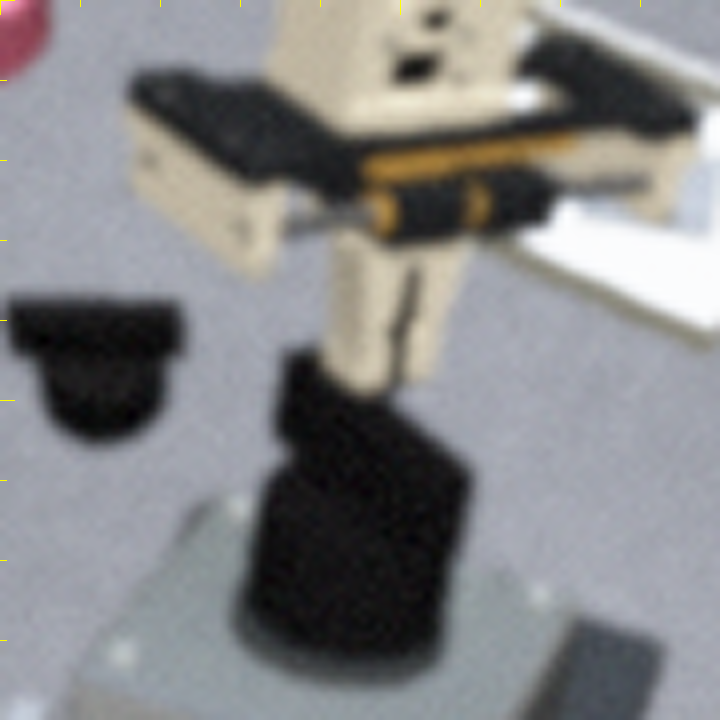

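View pics/t18.png

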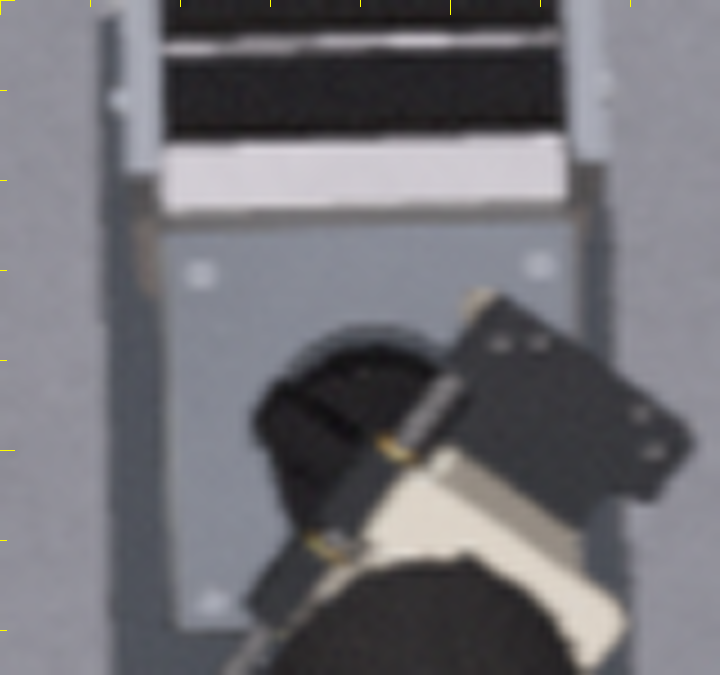

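```bash
python3 - <<'E'
from ov2 import *
o=ctrl.get_obs();A=Rz(np.radians(7))@Ry(-np.pi/6)
print(1000*A.T@(o['tool_pos']-np.array([.6189,.0091,.129])), o['tool_pos'])
for n,(x0,y0,k) in (("scene",(200,140,8)),("top",(225,115,9))):
    s=snap(n)
    print(n,(proj(s,[o['tool_pos'],[.6189,.0091,.129],np.array([.6189,.0091,.129])+A[:,2]*.084])-[x0,y0]+.5)*k)
E
```

```text
[-3.94077929 -3.04667456 60.9654076 ] [0.58562843 0.00194521 0.1798272 ]
scene [[356.37348541 467.33213263]
 [336.25232725 619.88988234]
 [370.55475697 417.71394626]]
top [[389.79536359 487.70777686]
 [373.23161864 436.13813083]
 [383.62215853 493.16465055]]
```

```bash
python3 - <<'E'
from ov2 import *
for n,(x0,y0,w,h,k) in (("scene",(222,170,45,60,10)),("top",(245,145,40,40,15))):
    s=snap(n); im=s["color"][y0:y0+h,x0:x0+w,::-1].astype(float); im=np.clip(255*(im/255)**.45,0,255).astype(np.uint8)
    cv2.imwrite(f"pics/{n}19.png",cv2.resize(im,(w*k,h*k),interpolation=cv2.INTER_CUBIC))
E
```

```text
(no output)
```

View pics/scene19.png

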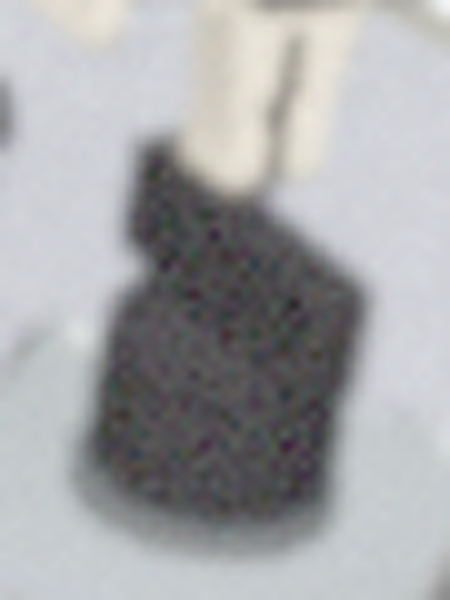

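View pics/top19.png

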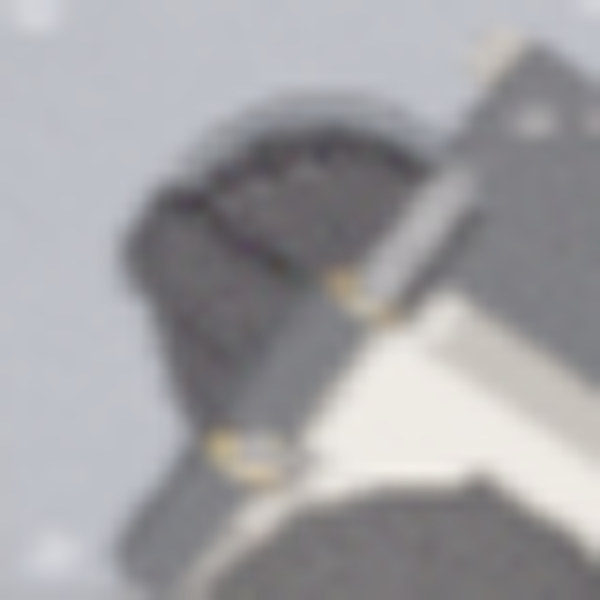

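```bash
python3 - <<'E'
from ov2 import *
s=snap("scene")
P=np.array([[.592,.0042,.1715],[.5936,.0048,.1731],[.5635,.0016,.2228],[.5859,.0023,.1804]])
print((proj(s,P)-[215,155]+.5)*8); print((proj(s,P)-[200,140]+.5)*8)
E
```

```text
[[234.54101475 375.838077  ]
 [233.8319513  377.50906135]
 [260.74096449 232.33767459]
 [236.8607915  347.41603275]]
[[354.54101475 495.838077  ]
 [353.8319513  497.50906135]
 [380.74096449 352.33767459]
 [356.8607915  467.41603275]]
```

```bash
python3 - <<'E'
from ov2 import *
s=snap("scene")
print("s4 tips mid (267,313)",(proj(s,[.5195,-.288,.0706])-[130,110]+.5)*6)
print("s5 tips mid (272,258)",(proj(s,[.5032,-.2892,.1042])-[130,110]+.5)*6)
print("s9 tips mid (405,175)",(proj(s,[.5714,.0026,.2165])-[200,155]+.5)*8)
o=ctrl.get_obs();H=tool(o); print(H, o['tool_pos'])
# project tool axis points
P=[o['tool_pos']+H[:,2]*d for d in(0,.02,.04,.066,.1)]
print((proj(s,P)-[200,140]+.5)*8)
E
```

```text
s4 tips mid (267,313) [[276.62993406 348.83254425]]
s5 tips mid (272,258) [[280.87635665 288.97880268]]
s9 tips mid (405,175) [[373.44200133 260.44290532]]
[[-0.40812529  0.74028453 -0.53424017]
 [-0.85219432 -0.51880441 -0.06787365]
 [-0.32741197  0.42757549  0.84260347]] [0.58577757 0.00228995 0.18087711]
[[356.95135297 466.42060674]
 [365.92003748 416.26668665]
 [375.01243874 365.42092816]
 [387.02176474 298.26338947]
 [403.05808273 208.58644624]]
```

Emit:
{"api": "move_arm", "payload": {
  "increments": [
    [[1,0,-2],0],
    [[1,0,-2],0],
    [[1,0,-2],0],
    [[1,0,-2],0],
    [[1,0,-2],0],
    [[0,0,0],0],
    [[0,0,0],0],
    [[0,0,0],0]
  ]
}}

```text
clock: 23.05
tool_pos: [0.5906, 0.0022, 0.1744]
orientation: [-152.7, 19.4, -115.4]
force: [0.1, -0.1, -0.2]
opening: 0.0004
```

```bash
cat > q.py <<'E'
from ov2 import *
A=Rz(np.radians(7))@Ry(-np.pi/6);o=ctrl.get_obs();print(1000*A.T@(o['tool_pos']-[.6189,.0091,.129]),A.T@o['force'],o['joint_pos'])
E
python3 q.py
```

```text
[-2.38731592 -3.34992493 53.7557907 ] [-0.00583331 -0.11353819 -0.16998108] [ 17.79404753  -4.73296843 -56.2726459   44.13341442  -8.18704167
 -90.14866714]
```

Emit:
{"api": "move_arm", "payload": {
  "increments": [
    [[0,0,0],0],
    [[0,0,0],0],
    [[0,0,0],0],
    [[0,0,0],0],
    [[1,0,-2],0],
    [[1,0,-2],0],
    [[2,0,-3],0],
    [[2,0,-3],0]
  ]
}}

```text
clock: 23.85
tool_pos: [0.5941, 0.0007, 0.176]
orientation: [-151.9, 19.8, -115.2]
force: [-65.1, 3.4, 48.3]
opening: 0.0009
```

```bash
python3 q.py; python3 - <<'E'
from ov2 import *
for n,b in (("scene",(215,155,65,75,8)),):
    S=snap(n);x0,y0,w,h,k=b
    im=cv2.resize(S["color"][:,:,::-1][y0:y0+h,x0:x0+w],(w*k,h*k),interpolation=cv2.INTER_CUBIC)
    A=Rz(np.radians(7))@Ry(-np.pi/6);
    for dz,c in((0,(0,255,0)),):
        m=hmask(S,A@Rz(np.radians(51.5)),np.array([.6189,.0091,.129])+A[:,2]*dz,k,x0,y0,w,h); cs,_=cv2.findContours(m,0,1); cv2.drawContours(im,cs,-1,c,1)
    cv2.imwrite("pics/%s20.png"%n,im)
E
```

```text
[ 1.3240955  -5.3018254  53.51652458] [-31.43638506  11.3357082   73.9336985 ] [ 13.69517079  -4.66108922 -58.27881244  53.48961307  -4.49677946
 -96.17923924]
```

View pics/scene20.png

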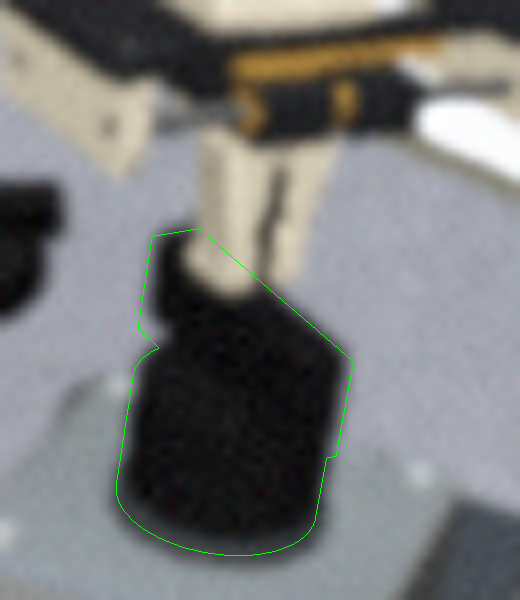

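Emit:
{"api": "move_arm", "payload": {
  "increments": [
    [[-3,0,5],0],
    [[-4,0,8],0],
    [[-6,0,12],0],
    [[-8,0,15],0],
    [[-12,0,20],0],
    [[-15,0,25],0],
    [[-15,0,25],0],
    [[0,0,0],0]
  ]
}}

```text
clock: 24.7
tool_pos: [0.5262, 0.0006, 0.2898]
orientation: [-152.1, 19.9, -115.2]
force: [0.1, 0.4, 0.6]
opening: 0.0003
```

Emit:
{"api": "move_arm", "payload": {
  "increments": [
    [[-5,-35,25],0],
    [[-5,-40,25],0],
    [[-5,-40,20],0],
    [[-5,-40,10],0],
    [[-5,-40,0],0],
    [[0,-30,0],0],
    [[0,0,0],0],
    [[0,0,0],0]
  ]
}}

```text
clock: 25.5
tool_pos: [0.4991, -0.2327, 0.3709]
orientation: [-151.8, 19.9, -114.8]
force: [-0.2, 0.2, -0.5]
opening: 0.0006
```

```bash
python3 st.py; python3 - <<'E'
from ov2 import *
A=Rz(np.radians(7))@Ry(-np.pi/6);seat=np.array([.6189,.0091,.129])
Ss=[]
for n,b,thr in (("scene",(215,155,65,75,8),85),("top",(235,130,60,60,10),50)):
    S=snap(n);x0,y0,w,h,k=b
    im=cv2.resize(S["color"][:,:,::-1][y0:y0+h,x0:x0+w],(w*k,h*k),interpolation=cv2.INTER_CUBIC)
    for dz,c in((0,(0,255,0)),(.017,(0,0,255))):
        m=hmask(S,A@Rz(np.radians(51.5)),seat+A[:,2]*dz,k,x0,y0,w,h); cs,_=cv2.findContours(m,0,1); cv2.drawContours(im,cs,-1,c,1)
    cv2.imwrite("pics/%s21.png"%n,im)
    cv2.imwrite("pics/%sfull.png"%n,cv2.resize(S["color"][:,:,::-1],(800,600)))
E
```

```text
clk 25.5 pos [ 0.4991 -0.2327  0.3709] F [-0.2  0.2 -0.5] open 0.0006
q [-14.7 -12.5 -15.7 -14.9 -55.7 -10.2]
tilt 34.01 lean-az 7.6 spin(bar rel) -127.5 M [-0.1   1.77  0.03]
```

View pics/scene21.png

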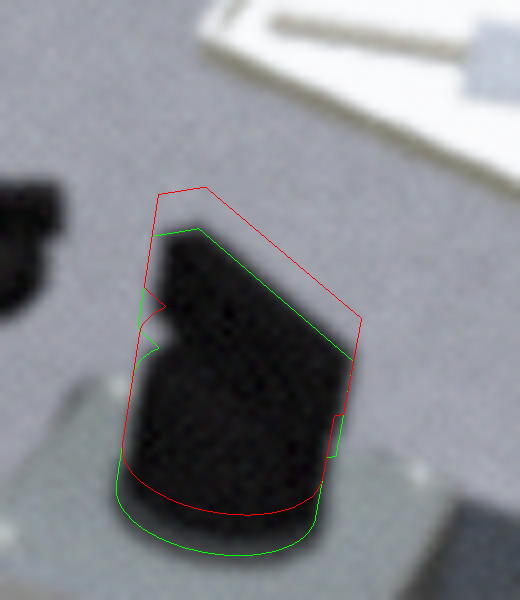

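View pics/top21.png

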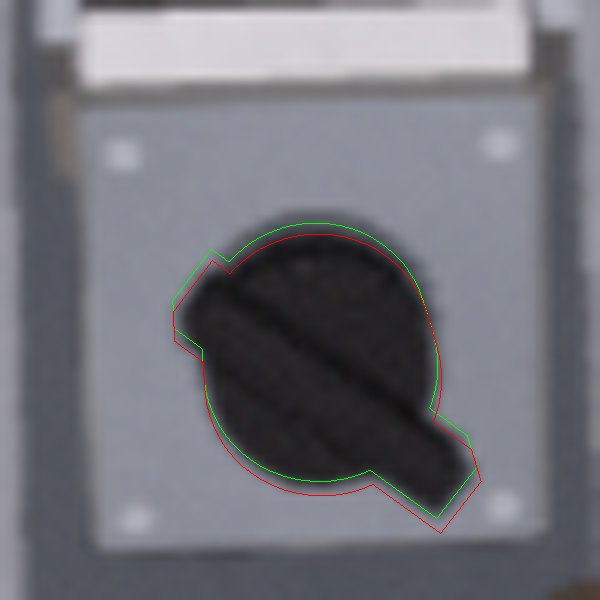

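View pics/topfull.png

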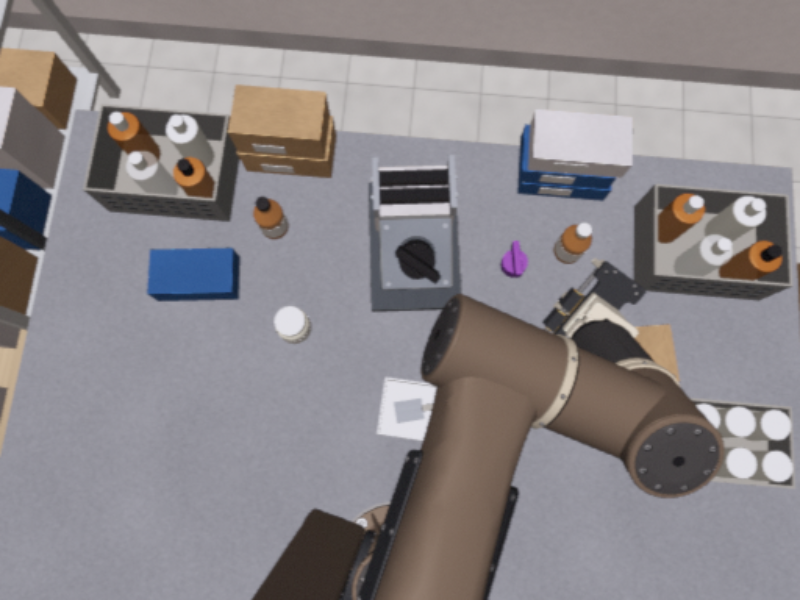

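```bash
python3 - <<'E'
from ov2 import *
A=Rz(np.radians(7))@Ry(-np.pi/6);seat=np.array([.6189,.0091,.129]);D=[]
k=8
for n,b,thr in (("scene",(225,176,36,50),50),("top",(250,150,35,35),50)):
    S=snap(n);x0,y0,w,h=b;g=cv2.resize(cv2.cvtColor(S["color"],cv2.COLOR_RGB2GRAY)[y0:y0+h,x0:x0+w],(w*k,h*k),interpolation=cv2.INTER_CUBIC); D.append((S,b,(g<thr).astype(np.uint8)))
for use in ((0,1),(0,),(1,)):
    def f(p):
        R=A@Ro.from_euler('xy',p[4:6],degrees=True).as_matrix()@Rz(np.radians(p[3])); q=seat+A@(np.array(p[:3])/1000)
        return sum((hmask(D[i][0],R,q,k,*D[i][1])^D[i][2]).sum() for i in use)/1000
    r=minimize(f,[0,0,3,51.5,0,0],method="Nelder-Mead",options=dict(maxiter=1500,initial_simplex=np.array([[0,0,3,51.5,0,0]]*7)+np.vstack([np.zeros(6),np.diag([3,3,5,5,4,4])])))
    print(use,r.fun,np.round(r.x,1), [ (z,round(float(f([0,0,z,51.5,0,0])),2)) for z in(-4,0,4,8,17)])
E
```

```text
(0, 1) 9.885 [-2.   2.2  4.9 46.9  0.8  4.5] [(-4, 15.81), (0, 12.98), (4, 13.65), (8, 16.72), (17, 26.18)]
(0,) 4.769 [-5.2  5.4  0.  40.6  7.4 -1.8] [(-4, 10.49), (0, 7.68), (4, 8.11), (8, 10.91), (17, 19.84)]
(1,) 3.535 [-3.7  1.3  2.6 45.9  1.9  7. ] [(-4, 5.32), (0, 5.3), (4, 5.54), (8, 5.81), (17, 6.34)]
```

```bash
python3 - <<'E'
from ov2 import *
A=Rz(np.radians(7))@Ry(-np.pi/6);seat=np.array([.6189,.0091,.129])
S=snap("scene");x0,y0,w,h,k=222,175,45,55,10
im=S["color"][y0:y0+h,x0:x0+w,::-1].astype(float); im=np.clip(255*(im/255)**.5,0,255).astype(np.uint8)
im=cv2.resize(im,(w*k,h*k),interpolation=cv2.INTER_CUBIC); raw=im.copy()
b=np.linspace(0,6.283,90)
for r,c in((.04,(0,255,255)),(.0365,(0,255,0))):
    P=np.c_[r*np.cos(b),r*np.sin(b),0*b]@A.T+seat
    cv2.polylines(im,[((proj(S,P)-[x0,y0]+.5)*k).astype(np.int32)],True,c,1)
cv2.imwrite("pics/s22.png",np.hstack([raw[:, :380],im[:, :380]]))
E
```

```text
(no output)
```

View pics/s22.png

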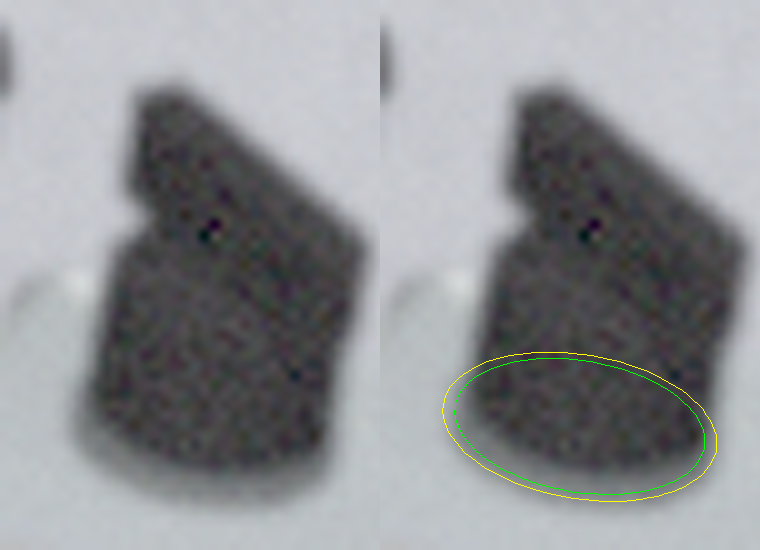

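```bash
cat > syn.py <<'E'
from ov2 import *
A=Rz(np.radians(7))@Ry(-np.pi/6);seat=np.array([.6189,.0091,.129])
D=[]
for n,b in (("scene",(219,168,48,62)),("top",(244,142,46,50))):
    S=snap(n);x0,y0,w,h=b
    bg=cv2.resize(cv2.imread(f"pics/{n}0.png"),(512,384),interpolation=cv2.INTER_AREA)
    c=lambda im:cv2.cvtColor(im,cv2.COLOR_BGR2GRAY)[y0:y0+h,x0:x0+w].astype(float)
    D.append((S,b,c(bg),c(S["color"][:,:,::-1].copy())))
k=6
def f(p,use,full=False):
    R=A@Ro.from_euler('xy',p[4:6],degrees=True).as_matrix()@Rz(np.radians(p[3])); q=seat+A@(np.array(p[:3])/1000)
    e=0;o=[]
    for i in use:
        S,b,bg,im=D[i]; m=hmask(S,R,q,k,*b).astype(np.float32)
        m=cv2.GaussianBlur(m,(0,0),abs(p[6])*k+.1); m=cv2.resize(m,(b[2],b[3]),interpolation=cv2.INTER_AREA)
        r=bg*(1-m)+m*(22 if i==0 else 33); e+=((r-im)**2).mean(); o.append(r)
    return o if full else e
if __name__=="__main__":
    for use in((0,1),(0,),(1,)):
        x=np.array([0,0,3,51.5,0,0,.7])
        for it in range(3):
            r=minimize(f,x,args=(use,),method="Nelder-Mead",options=dict(maxiter=900,initial_simplex=x+np.vstack([np.zeros(7),np.diag([3,3,5,4,4,4,.3])])));x=r.x
        print(use,round(r.fun,1),np.round(x,1))
        for z in(0,2,4,6,9): 
            r=minimize(lambda p:f([p[0],p[1],z,p[2],0,0,p[3]],use),[0,0,50,.7],method="Nelder-Mead"); print('  z',z,round(r.fun,1),np.round(r.x,1))
E
python3 syn.py
```

```text
(0, 1) 214.6 [-0.7  1.8  2.1 48.6  0.9  0.1  0.8]
  z 0 274.1 [ 0.   0.  48.6  0.9]
  z 2 248.5 [-0.   0.  49.   0.9]
  z 4 255.1 [-0.   0.  48.8  0.9]
  z 6 298.8 [-0.  -0.  49.2  1. ]
  z 9 425.4 [-0.   0.  49.1  1.2]
(0,) 40.6 [-0.2  2.9  1.8 48.   1.5 -1.5  0.9]
  z 0 110.7 [-0.   0.  48.1  1.1]
  z 2 88.3 [-0.   0.  48.3  1.1]
  z 4 95.0 [-0.   0.  48.8  1.1]
  z 6 134.0 [-0.  -0.  48.6  1.2]
  z 9 233.7 [-0.  -0.  46.9  1.5]
(1,) 137.5 [-2.   1.3  3.3 49.   2.   2.4  0.6]
  z 0 154.2 [ 0.   0.  49.2  0.6]
  z 2 149.7 [-0.   0.  50.3  0.6]
  z 4 148.8 [-0.   0.  50.8  0.6]
  z 6 149.8 [ 0.   0.  50.6  0.6]
  z 9 157.4 [ 0.  -0.  50.4  0.6]
```

```bash
python3 -c "
from plant import ctrl
print(ctrl.get_obs()['force'],ctrl.close_job())"
```

```text
the job is handed in; nothing more can be done
[-0.06444986 -0.50921155 -0.08563824] None
```

I put the large black handle on the shaft, meshed it with the ribs and pushed it home. Then I let go, moved the arm clear and handed the job in at about 26 s of the allowed 45 s.

**How it was done:** The moves can only turn the tool about the vertical. I got the roughly 30° lean by reaching past the arm's limit in free space, with the bar set to match the ribs. The handle then slid over the nose and between the ribs almost without force.

**Final checks:**
- **Seating:** Fitting the handle's outline in both cameras puts it about 2 mm from the home position and tilted about 1°. That is within the 2 mm calibration error, and an unmeshed handle would sit 17 mm high. Separate, looser fits were less sure, giving 0 to 5 mm.
- **Surroundings:** In the last top view the bystanders I could see were where they started. The arm hid part of the brown carton and the pink and small black look-alikes. The arm touched nothing, and the force reading was near zero.

**Things that were off:**
- **Push force:** The final push peaked at about 81 N at the wrist, more than I intended but under the 120 N limit. It was on the bar through the closed fingertips.
- **Joint range:** Joint 3 reached both ends of its range: 71.7105° against a limit of 71.71°, and −58.279° against −58.28°. The first reading is a hair past the limit as printed, which may be rounding or sensor noise.
- **Grip:** In the pictures the fingertips end about 30 mm short of the reported tool point. The grip was therefore near the top of the bar, and the handle seemed to tip up to 6° in the jaws.

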